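# Transfer specimen jars to the microscopy rack in reverse order

## Robot

A 6-joint arm with a two-finger parallel gripper is mounted at the origin on the work surface. World frame = base frame: x ahead of the robot, y to its left, z up, the work surface at z = 0. Lengths are in m, angles in rad, forces in N, time in s.
With the tool pointing down it reaches from about 0.325 to 0.775 m from the base axis. Payload 5.5 kg.
Tool frame: the origin (TCP) lies at the centre of the arm's flange, where the gripper is bolted on; the fingertips stand 173 mm ahead of it and the grasp point (between the pads) lies 155 mm ahead of it (ctrl.nose_length is the distance from the TCP to the fingertips, in m); z points along the fingers, y is the direction in which the jaws open and shut (so a half turn about z gives the same grasp; the last joint's range is limited). The gripper opens to 85 mm and grips with 20 to 120 N. Pads are 22 mm wide; open, the fingers measure 114 mm over their backs; the gripper's body (76 mm by 85 mm) begins 54 mm behind the grasp point. The pads swing forward as they close: fully open they stand 13 mm farther back than shut.
Start: joints at [1.147, 0.091, 1.231, -0, 1.82, -0.057], TCP at [0.215, 0.56, 0.405] pointing down, gripper open.
Joint ranges: [-2.87, 2.87], [-0.86, 2.18], [0.17, 2.46], [-1.51, 4.65], [0.06, 2.69], [-2.65, 2.65]. Speed limits (rad/s): [2.57, 2.57, 3.01, 3.14, 3.14, 3.14].

## Interface

Orientations are given as a rotation vector (axis times angle).
In Python, from cell import ctrl gives the robot as it stands.
- The arm moves only by the tool apply_moves, never from a script. Its argument "commands" is a list of rows, each an object of numbers: "tx", "ty", "tz": the shift along the tool's x, y, z in mm; "wx", "wy", "wz": the turn, a rotation vector about the tool's x, y, z in degrees; "hand": the closure, from 0 (fully open) to 1 (shut). A call has 1 to 8 rows; each row is the pose to reach, as a shift and turn from the pose measured when the call began, along the tool's axes at that moment; what a row does not reach only later rows make up. A row lasts 1/8 s, in which the tool goes at most 62.5 mm and 10.7 degrees, less where a joint would pass 70% of its speed; a pose out of reach is approached as far as the arm can. A call with a gripper value outside its range is refused whole. The fingers move at their own pace and stop on an object; the grip force is fixed at half the most. Time passes only in rows, so rows that repeat a pose let the fingers close. It gives the time, the measured TCP pose, the force and the opening at its end, in the units of the state.
- ctrl.read_state(): the state, without advancing time (a new reading comes with each control period).
- ctrl.grab_frame(name): name is "scene" or "top"; returns (picture, depth): 420x560x3 uint8, red, green, blue; 420x560 float32, m along the optical axis (not along the pixel's ray), 0 where there is no reading.
- ctrl.camera_info(name): a dict with "camera_matrix" (3x3 intrinsics, pixels), "k1" (the pictures are not rectified: a ray, as slopes to the right and down, at radius r is drawn at 1 + k1 r^2 times it, then the intrinsics apply), "origin" and "rotation" of the camera in the world. Camera axes: x right, y up, looking along -z (the intrinsics and any distortion apply to the point x, -y, -z); pixel columns grow to the right and rows downward; lengths in m; the calibration is good to about 2 mm. A picture is of the moment at which its call begins. camera_info takes no time and is no camera call.
- ctrl.sign_off(): hands the job in, once; it reports no verdict.
The state is a dict: "clock": time; "q": joint angles; "qvel": joint speeds; "joint_torque": joint torques, N m; "tcp_pos": TCP position; "eef_rot": TCP orientation; "wrist_force": force on the tool from outside, world axes, zero at the start; "torque": the same for the moment, N m; "grip_width": finger opening in m.
Only numpy, scipy, OpenCV 4.12 (cv2) and the standard library are available. Lean on these libraries where they do the work, as an engineer would, in place of code of your own. Each camera call takes 0.05 s, during which the arm holds its last target.

## Task

The last specimen prepared is to be viewed first: move the four capped jars from the blue rack to the white rack in reverse order, one jar to a bay, so that the jar nearest the blue rack's black end finishes farthest from the white rack's black end, the next one second farthest, and so on. Keep the jars upright and set each down on its bay floor without dropping it, then let go.

Things in the scene. Friction and masses are not known exactly. Their poses are not given: they have to be found in the camera images.
- blue_rack: Blue open rack fixed to the bench, any yaw: 228 mm along y, 60 along x, walls 4 thick, 23 high. Four bays 52 x 52 mm inside, floor 5 mm above the bench, centres at x = 0, y = -84, -28, 28, 84 mm. A black block (16 mm along y, 26 high) on its +y end is its black end. Origin: centre of its underside without the block; z up. A jar starts in every bay; clips on the -x long wall.
- white_rack: White open rack fixed to the bench, any yaw: 228 mm along y, 60 along x, walls 4 thick, 23 high. Four bays 52 x 52 mm inside, floor 5 mm above the bench, centres at x = 0, y = -84, -28, 28, 84 mm. A black block (16 mm along y, 26 high) on its +y end is its black end. Origin: centre of its underside without the block; z up. Empty at the start; no clips.
- jar_red: Loose upright specimen jar, white body 34 mm across with a red cap 36 mm across; the cap is the top 18 mm of the 70 mm total height. About 80 g, rigid. Origin: centre of its underside; z up along the jar. Starts in the middle of one of the bays of the blue rack.
- jar_yellow: Loose upright specimen jar, white body 34 mm across with a yellow cap 36 mm across; the cap is the top 18 mm of the 70 mm total height. About 80 g, rigid. Origin: centre of its underside; z up along the jar. Starts in the middle of one of the bays of the blue rack.
- jar_green: Loose upright specimen jar, white body 34 mm across with a green cap 36 mm across; the cap is the top 18 mm of the 70 mm total height. About 80 g, rigid. Origin: centre of its underside; z up along the jar. Starts in the middle of one of the bays of the blue rack.
- jar_purple: Loose upright specimen jar, white body 34 mm across with a purple cap 36 mm across; the cap is the top 18 mm of the 70 mm total height. About 80 g, rigid. Origin: centre of its underside; z up along the jar. Starts in the middle of one of the bays of the blue rack.
- clip_red: Red marker clip (16 x 26 mm, top 27 mm above the bench) fixed to the outside of the blue rack's -x long wall, beside the bay where the jar with the red cap starts; it stays there and so records the starting order. Origin: at bench level under its centre, 38 mm from the bay's centre along the rack's -x; axes as the rack's.
- clip_yellow: Yellow marker clip (16 x 26 mm, top 27 mm above the bench) fixed to the outside of the blue rack's -x long wall, beside the bay where the jar with the yellow cap starts; it stays there and so records the starting order. Origin: at bench level under its centre, 38 mm from the bay's centre along the rack's -x; axes as the rack's.
- clip_green: Green marker clip (16 x 26 mm, top 27 mm above the bench) fixed to the outside of the blue rack's -x long wall, beside the bay where the jar with the green cap starts; it stays there and so records the starting order. Origin: at bench level under its centre, 38 mm from the bay's centre along the rack's -x; axes as the rack's.
- clip_purple: Purple marker clip (16 x 26 mm, top 27 mm above the bench) fixed to the outside of the blue rack's -x long wall, beside the bay where the jar with the purple cap starts; it stays there and so records the starting order. Origin: at bench level under its centre, 38 mm from the bay's centre along the rack's -x; axes as the rack's.

How it is judged:
At the end, for the whole second after the job is handed in: Each jar stands released, at rest and upright (0.12 rad) on the floor of a white-rack bay (within 14 mm of its centre along each rack axis, underside below 12 mm), in reverse order: the jar whose clip is at y in the blue rack stands at -y in the white rack (((y of clip_red in the frame of blue_rack between -0.104 and -0.064 m and y of jar_red in the frame of white_rack between 0.07 and 0.098 m) or (y of clip_red in the frame of blue_rack between -0.048 and -0.008 m and y of jar_red in the frame of white_rack between 0.014 and 0.042 m) or (y of clip_red in the frame of blue_rack between 0.008 and 0.048 m and y of jar_red in the frame of white_rack between -0.042 and -0.014 m) or (y of clip_red in the frame of blue_rack between 0.064 and 0.104 m and y of jar_red in the frame of white_rack between -0.098 and -0.07 m)) and x of jar_red in the frame of white_rack between -0.014 and 0.014 m and z of jar_red in the frame of white_rack between 0 and 0.012 m and angle between each of jar_red, jar_yellow, jar_green, jar_purple's own z axis and vertical below 0.12 rad and linear speed of each of jar_red, jar_yellow, jar_green, jar_purple below 0.02 m/s and contact force between the fingers and jar_red below 0.1 N and ((y of clip_yellow in the frame of blue_rack between -0.104 and -0.064 m and y of jar_yellow in the frame of white_rack between 0.07 and 0.098 m) or (y of clip_yellow in the frame of blue_rack between -0.048 and -0.008 m and y of jar_yellow in the frame of white_rack between 0.014 and 0.042 m) or (y of clip_yellow in the frame of blue_rack between 0.008 and 0.048 m and y of jar_yellow in the frame of white_rack between -0.042 and -0.014 m) or (y of clip_yellow in the frame of blue_rack between 0.064 and 0.104 m and y of jar_yellow in the frame of white_rack between -0.098 and -0.07 m)) and x of jar_yellow in the frame of white_rack between -0.014 and 0.014 m and z of jar_yellow in the frame of white_rack between 0 and 0.012 m and contact force between the fingers and jar_yellow below 0.1 N and ((y of clip_green in the frame of blue_rack between -0.104 and -0.064 m and y of jar_green in the frame of white_rack between 0.07 and 0.098 m) or (y of clip_green in the frame of blue_rack between -0.048 and -0.008 m and y of jar_green in the frame of white_rack between 0.014 and 0.042 m) or (y of clip_green in the frame of blue_rack between 0.008 and 0.048 m and y of jar_green in the frame of white_rack between -0.042 and -0.014 m) or (y of clip_green in the frame of blue_rack between 0.064 and 0.104 m and y of jar_green in the frame of white_rack between -0.098 and -0.07 m)) and x of jar_green in the frame of white_rack between -0.014 and 0.014 m and z of jar_green in the frame of white_rack between 0 and 0.012 m and contact force between the fingers and jar_green below 0.1 N and ((y of clip_purple in the frame of blue_rack between -0.104 and -0.064 m and y of jar_purple in the frame of white_rack between 0.07 and 0.098 m) or (y of clip_purple in the frame of blue_rack between -0.048 and -0.008 m and y of jar_purple in the frame of white_rack between 0.014 and 0.042 m) or (y of clip_purple in the frame of blue_rack between 0.008 and 0.048 m and y of jar_purple in the frame of white_rack between -0.042 and -0.014 m) or (y of clip_purple in the frame of blue_rack between 0.064 and 0.104 m and y of jar_purple in the frame of white_rack between -0.098 and -0.07 m)) and x of jar_purple in the frame of white_rack between -0.014 and 0.014 m and z of jar_purple in the frame of white_rack between 0 and 0.012 m and contact force between the fingers and jar_purple below 0.1 N); the robot touches nothing.
It fails at once if a jar is tipped over (more than 40 degrees from upright) (angle between any of jar_red, jar_yellow, jar_green, jar_purple's own z axis and vertical above 0.7 rad).
It fails at once if a jar is dropped or thrown: not held by the fingers and moving faster than 0.3 m/s while more than 20 mm above its bay floor ((height (world z) of jar_red above 0.025 m and linear speed of jar_red above 0.3 m/s and contact force between the fingers and jar_red below 0.01 N) or (height (world z) of jar_yellow above 0.025 m and linear speed of jar_yellow above 0.3 m/s and contact force between the fingers and jar_yellow below 0.01 N) or (height (world z) of jar_green above 0.025 m and linear speed of jar_green above 0.3 m/s and contact force between the fingers and jar_green below 0.01 N) or (height (world z) of jar_purple above 0.025 m and linear speed of jar_purple above 0.3 m/s and contact force between the fingers and jar_purple below 0.01 N)).
It also fails if it takes over 99 s, if anything falls off the work surface, if the arm or the gripper's body presses on something with over 40 N, if the wrist force passes 120 N, or if a joint passes its speed limit or range.

## Working session

There is one attempt and no reset: what is moved stays moved. The work goes in short steps, Python scripts to look and compute and a tool call to move; the robot and the scene stay as the last step left them, time stands still between calls to the robot, and variables do not carry over. Pictures are saved under pics/ and viewed, and the job is handed in when it is done.

Besides the shell and the picture viewer there is one more tool, called after "Emit:" in YAML: its name, and indented under it one key for each argument. apply_moves: Moves the arm, as the interface text tells. Its arguments: {"type":"object","properties":{"commands":{"type":"array","items":{"type":"object","properties":{"tx":{"type":"number"},"ty":{"type":"number"},"tz":{"type":"number"},"wx":{"type":"number"},"wy":{"type":"number"},"wz":{"type":"number"},"hand":{"type":"number"}}}}},"required":["commands"]}

```bash
ls; mkdir -p pics; python3 - <<'E'
from cell import ctrl
import cv2, numpy as np
for n in ("scene","top"):
    p,d=ctrl.grab_frame(n); cv2.imwrite(f"pics/{n}0.png",p[:,:,::-1]); np.savez(f"{n}0.npz",p=p,d=d)
    print(n,ctrl.camera_info(n))
print(ctrl.read_state())
E
```

```text
pics
scene {'camera_matrix': array([[385.24719341,   0.        , 286.09153371],
       [  0.        , 385.24719341, 210.14327093],
       [  0.        ,   0.        ,   1.        ]]), 'k1': 0.007698552958517412, 'origin': array([ 1.18294078, -0.23219632,  0.54955562]), 'rotation': array([0.80697251, 0.55724406, 1.14136358])}
top {'camera_matrix': array([[434.94359238,   0.        , 268.78506826],
       [  0.        , 434.94359238, 199.61566179],
       [  0.        ,   0.        ,   1.        ]]), 'k1': 0.0034097440556781866, 'origin': array([ 0.4290784 , -0.02171148,  0.89418393]), 'rotation': array([ 0.07655925, -0.097194  , -1.54124488])}
{'clock': 0.1, 'q': array([ 1.14733675e+00,  9.18173173e-02,  1.23179345e+00,  1.15516887e-06,
        1.81983425e+00, -5.66916634e-02]), 'qvel': array([ 0.00069806, -0.00023604, -0.00238494, -0.00074636, -0.00115251,
       -0.00165576]), 'joint_torque': array([ 1.93626198e-03, -4.60217965e+01, -4.19219649e+01, -3.68522672e-05,
        1.05865209e-02, -5.76460070e-05]), 'tcp_pos': array([0.21517777, 0.56014223, 0.40362766]), 'eef_rot': array([-5.72812816e-01, -3.08847986e+00,  2.82541286e-03]), 'wrist_force': array([ 0.36847263, -0.10226718,  0.24900627]), 'torque': array([-0.00978969, -0.06914049, -0.03343435]), 'grip_width': 0.0856802646633157}
```

View pics/scene0.png

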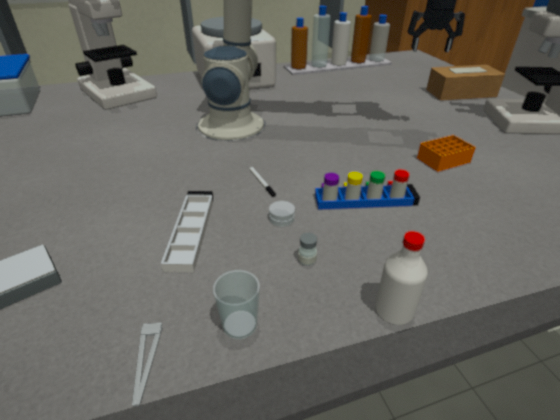

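View pics/top0.png

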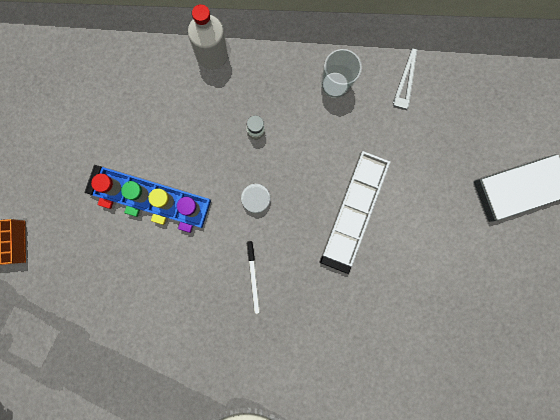

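```bash
cat > h.py <<'E'
import numpy as np, cv2
from scipy.spatial.transform import Rotation as R
from cell import ctrl
def rays(n,uv):
    c=ctrl.camera_info(n); uv=np.asarray(uv,float).reshape(-1,1,2)
    s=cv2.undistortPoints(uv,c["camera_matrix"],np.array([c["k1"],0,0,0.]))[:,0]
    v=np.c_[s[:,0],-s[:,1],-np.ones(len(s))]
    return c["origin"],R.from_rotvec(c["rotation"]).apply(v)
def plane(n,uv,z):
    o,v=rays(n,uv); return o+v*((z-o[2])/v[:,2])[:,None]
def cloud(n,d,mask):
    ys,xs=np.nonzero(mask&(d>0)); o,v=rays(n,np.c_[xs,ys]); return np.c_[xs,ys],o+v*d[ys,xs][:,None]
hue=dict(red=(172,6),green=(45,85),yellow=(22,34),purple=(130,165))
def cmask(p,c):
    h=cv2.cvtColor(p,cv2.COLOR_RGB2HSV); H=h[:,:,0]; a,b=hue[c]
    m=((H>=a)|(H<=b)) if a>b else (H>=a)&(H<=b)
    return m&(h[:,:,1]>110)&(h[:,:,2]>60)
def blobs(m,amin):
    n,l,s,c=cv2.connectedComponentsWithStats(m.astype(np.uint8))
    return [(c[i],s[i,4],l==i) for i in range(1,n) if s[i,4]>=amin]
E
python3 - <<'E'
from h import *
np.set_printoptions(precision=4,suppress=True)
for n in ("top","scene"):
    f=np.load(n+"0.npz");p,d=f["p"],f["d"]
    for c in hue:
        for ce,a,m in blobs(cmask(p,c),12):
            _,P=cloud(n,d,m); 
            if len(P)==0: continue
            k=cv2.minEnclosingCircle(np.argwhere(m)[:,::-1].astype(np.float32))
            print(n,c,ce,a,k, "z75",plane(n,[ce],.075)[0,:2],"z27",plane(n,[ce],.027)[0,:2],"cloud med",np.median(P,0), "p95z",np.percentile(P[:,2],90))
f=np.load("top0.npz");p,d=f["p"],f["d"]
# bench height check
uv,P=cloud("top",d,np.ones(d.shape,bool))
g=(uv[:,0]>270)&(uv[:,0]<320)&(uv[:,1]>150)&(uv[:,1]<300); print("bench z",np.median(P[g][:,2]),P[g][:,2].std())
g=(uv[:,0]>310)&(uv[:,0]<400)&(uv[:,1]>140)&(uv[:,1]<285)
Q=P[g]; print(np.histogram(Q[:,2],bins=np.arange(-.01,.04,.003)))
hsv=cv2.cvtColor(p,cv2.COLOR_RGB2HSV)
w=np.zeros(d.shape,bool); w[140:285,310:400]=True
for ce,a,m in blobs(w&(p.min(2)>165),30): print("white",ce,a,cv2.minAreaRect(np.argwhere(m)[:,::-1].astype(np.float32)))
for ce,a,m in blobs(w&(p.max(2)<60),30): print("black",ce,a)
cv2.imwrite("pics/wr.png",cv2.resize(p[140:285,310:400,::-1],None,fx=4,fy=4,interpolation=cv2.INTER_NEAREST))
cv2.imwrite("pics/br.png",cv2.resize(p[155:240,75:220,::-1],None,fx=5,fy=5,interpolation=cv2.INTER_NEAREST))
E
```

```text
top red [200.6376  13.8815] 287 ((200.73077392578125, 14.192307472229004), 10.3383150100708) z75 [0.8872 0.1138] z27 [0.9141 0.1218] cloud med [0.8344 0.0988 0.1695] p95z 0.17154654838693534
top red [101.3834 182.7577] 326 ((101.42737579345703, 182.594970703125), 10.701234817504883) z75 [0.5436 0.2862] z27 [0.5503 0.3042] cloud med [0.5435 0.2865 0.0742] p95z 0.07631157598879937
top red [104.7568 202.9189] 111 ((104.51370239257812, 203.1027374267578), 7.56718111038208) z75 [0.5055 0.2772] z27 [0.51   0.2947] cloud med [0.51   0.2954 0.0262] p95z 0.02810769380550504
top green [130.4875 189.8577] 281 ((130.55262756347656, 189.8157958984375), 9.72376823425293) z75 [0.5316 0.2306] z27 [0.5376 0.2454] cloud med [0.5316 0.2305 0.0745] p95z 0.07616044970235987
top green [131.0485 210.7476] 103 ((131.0, 211.0), 7.071167945861816) z75 [0.4921 0.2271] z27 [0.4958 0.2416] cloud med [0.4955 0.2417 0.0264] p95z 0.028281388034565057
top yellow [158.3311 197.7905] 296 ((158.0, 198.0), 10.198139190673828) z75 [0.5181 0.1773] z27 [0.5233 0.189 ] cloud med [0.518  0.1777 0.0744] p95z 0.076360252026675
[... 1449 characters left out ...]
36 0.1762 0.073 ] p95z 0.07628429107942902
scene purple [330.773  178.9264] 163 ((330.0, 181.0), 9.434081077575684) z75 [0.5146 0.119 ] z27 [0.447  0.1545] cloud med [0.5111 0.1219 0.0746] p95z 0.07641176365046873
bench z -0.00013413537287254584 0.0015515222339889622
(array([   0,   43, 2255, 5810, 2102, 1171,  134,   86,   73,  162,  400,
        416,  105,    8,    0,    0]), array([-0.01 , -0.007, -0.004, -0.001,  0.002,  0.005,  0.008,  0.011,
        0.014,  0.017,  0.02 ,  0.023,  0.026,  0.029,  0.032,  0.035,
        0.038]))
white [355.7373 209.2083] 3144 ((356.75341796875, 208.1575469970703), (31.01590347290039, 112.12542724609375), 20.556047439575195)
black [334.9372 264.523 ] 239
```

View pics/wr.png

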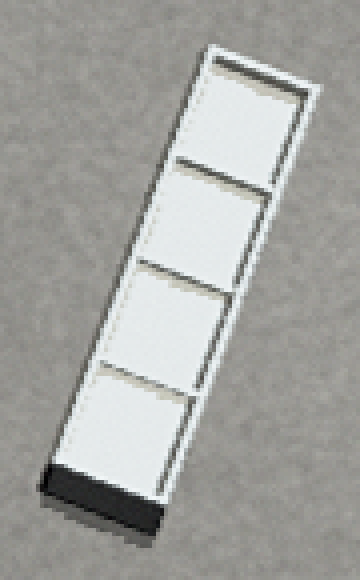

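View pics/br.png

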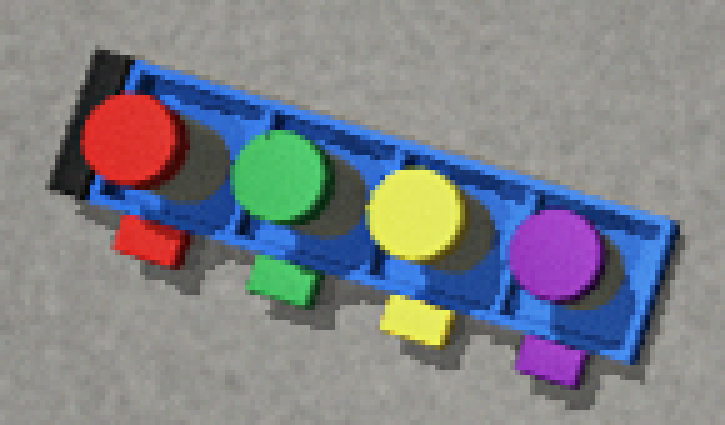

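```bash
python3 - <<'E'
from h import *
np.set_printoptions(precision=4,suppress=True)
f=np.load("top0.npz");p,d=f["p"],f["d"]
c=(np.array([[210,45],[320,87],[168,503],[50,465]])/4+[310,140])-.5
P=plane("top",c,.023)[:,:2]; print("corners",P, "edges",[np.linalg.norm(P[i]-P[i-1]) for i in range(4)],"ctr",P.mean(0))
w=np.zeros(d.shape,bool); w[140:285,310:400]=True
for lab,m in (("rim",w&(p.min(2)>120)),):
    uv,Q=cloud("top",d,m); Q=Q[(Q[:,2]>.018)&(Q[:,2]<.03)]
    r=cv2.minAreaRect(Q[:,:2].astype(np.float32)); print(lab,len(Q),r)
b=[(ce,a,m) for ce,a,m in blobs(w&(p.max(2)<60),30)][0]
print("block",plane("top",[b[0]],.026)[0,:2])
v=(P[2]+P[3]-P[0]-P[1]); v/=np.linalg.norm(v); ctr=P.mean(0); print("ydir",v,np.degrees(np.arctan2(v[1],v[0])))
print("block-110-8:",plane("top",[b[0]],.026)[0,:2]-v*.122)
for y in (-.084,-.028,.028,.084): print(y,ctr+v*y)
# scene view of white
f=np.load("scene0.npz");p,d=f["p"],f["d"]
w=np.zeros(d.shape,bool); w[185:275,155:220]=True
uv,Q=cloud("scene",d,w&(p.min(2)>120)); Q=Q[(Q[:,2]>.018)&(Q[:,2]<.03)]
print("scene rim",len(Q),cv2.minAreaRect(Q[:,:2].astype(np.float32)))
E
```

```text
corners [[ 0.6325 -0.22  ]
 [ 0.6123 -0.2764]
 [ 0.3999 -0.1998]
 [ 0.417  -0.1408]] edges [np.float64(0.22950639151488866), np.float64(0.05990668545259875), np.float64(0.22579378238096387), np.float64(0.061402301762865555)] ctr [ 0.5154 -0.2092]
rim 719 ((0.5158895254135132, -0.20911961793899536), (0.06055479496717453, 0.22858843207359314), 70.14227294921875)
block [ 0.4005 -0.1663]
ydir [-0.9397  0.342 ] 159.99827927677836
block-110-8: [ 0.5152 -0.208 ]
-0.084 [ 0.5943 -0.238 ]
-0.028 [ 0.5417 -0.2188]
0.028 [ 0.4891 -0.1997]
0.084 [ 0.4365 -0.1805]
scene rim 638 ((0.5145085453987122, -0.20897671580314636), (0.062125854194164276, 0.23312599956989288), 69.41856384277344)
```

```bash
cat >> h.py <<'E'
def go(x,y,z,phi):
    s=ctrl.read_state(); p=s["tcp_pos"]; Rc=R.from_rotvec(s["eef_rot"]); a=np.radians(phi)
    Y=np.array([np.cos(a),np.sin(a),0]);Z=np.array([0,0,-1.]);T=R.from_matrix(np.c_[np.cross(Y,Z),Y,Z])
    yc=Rc.as_matrix()[:,1]
    print("now",p.round(4),"jaw",np.degrees(np.arctan2(yc[1],yc[0])).round(1),"t",s["clock"],"w",s["grip_width"],"q6",s["q"][5].round(2))
    print("  txyz",(Rc.inv().apply(np.array([x,y,z])-p)*1000).round(1),"w",np.degrees((Rc.inv()*T).as_rotvec()).round(1))
E
python3 -c "
from h import *
go(.5438,.2865,.33,-13.8)"
```

```text
now [0.2152 0.5601 0.4036] jaw 69.0 t 0.1 w 0.0856802646633157 q6 -0.06
  txyz [-404.9 -137.5   73.8] w [-0.1  0.1 82.8]
```

Emit:
apply_moves:
  commands:
    - {"tx": -50,"ty": -17,"tz": 9,"wz": 10}
    - {"tx": -100,"ty": -34,"tz": 18,"wz": 20}
    - {"tx": -150,"ty": -51,"tz": 27,"wz": 30}
    - {"tx": -200,"ty": -68,"tz": 36,"wz": 41}
    - {"tx": -250,"ty": -85,"tz": 45,"wz": 51}
    - {"tx": -300,"ty": -102,"tz": 54,"wz": 62}
    - {"tx": -350,"ty": -119,"tz": 63,"wz": 72}
    - {"tx": -405,"ty": -137.5,"tz": 74,"wz": 83}

```text
$.commands[0]: bad value
```

```bash
python3 -c "
from h import *
go(.5438,.2865,.214,-13.8)"
```

```text
now [0.2152 0.5601 0.4036] jaw 69.0 t 0.1 w 0.0856802646633157 q6 -0.06
  txyz [-404.9 -137.2  189.8] w [-0.1  0.1 82.8]
```

Emit:
apply_moves:
  commands:
    - {"tx": -50,"ty": -17,"tz": 9,"wx": 0,"wy": 0,"wz": 10,"hand": 0}
    - {"tx": -100,"ty": -34,"tz": 18,"wx": 0,"wy": 0,"wz": 20,"hand": 0}
    - {"tx": -150,"ty": -51,"tz": 27,"wx": 0,"wy": 0,"wz": 30,"hand": 0}
    - {"tx": -200,"ty": -68,"tz": 36,"wx": 0,"wy": 0,"wz": 41,"hand": 0}
    - {"tx": -250,"ty": -85,"tz": 45,"wx": 0,"wy": 0,"wz": 51,"hand": 0}
    - {"tx": -300,"ty": -102,"tz": 54,"wx": 0,"wy": 0,"wz": 62,"hand": 0}
    - {"tx": -350,"ty": -119,"tz": 63,"wx": 0,"wy": 0,"wz": 72,"hand": 0}
    - {"tx": -405,"ty": -137,"tz": 74,"wx": 0,"wy": 0,"wz": 83,"hand": 0}

```text
clock: 1.1
tcp_pos: [0.5451, 0.2858, 0.3293]
eef_rot: [2.477, 1.932, -0.003]
wrist_force: [0.1, -0.5, -0.4]
grip_width: 0.0858
```

```bash
python3 -c "
from h import *
go(.5438,.2865,.214,-13.8)"
```

```text
now [0.5451 0.2858 0.3293] jaw -14.1 t 1.1 w 0.08575570978722656 q6 0.67
  txyz [  0.6  -1.3 115.3] w [-0.   0.1 -0.3]
```

Emit:
apply_moves:
  commands:
    - {"tx": 0,"ty": -1,"tz": 35,"wx": 0,"wy": 0,"wz": 0,"hand": 0}
    - {"tx": 0,"ty": -1,"tz": 70,"wx": 0,"wy": 0,"wz": 0,"hand": 0}
    - {"tx": 0,"ty": -1,"tz": 100,"wx": 0,"wy": 0,"wz": 0,"hand": 0}
    - {"tx": 0,"ty": -1,"tz": 115,"wx": 0,"wy": 0,"wz": 0,"hand": 0}
    - {"tx": 0,"ty": -1,"tz": 115,"wx": 0,"wy": 0,"wz": 0,"hand": 0}

```text
clock: 1.72
tcp_pos: [0.5436, 0.2857, 0.213]
eef_rot: [-2.477, -1.932, 0.007]
wrist_force: [-0.0, -0.5, -0.1]
grip_width: 0.0855
```

```bash
python3 - <<'E'
from h import *
go(.5438,.2865,.214,-13.8)
for n in ("scene","top"):
    p,d=ctrl.grab_frame(n); x=p[120:240,270:470] if n=="scene" else p[120:260,40:240]
    cv2.imwrite(f"pics/a_{n}.png",cv2.resize(x[:,:,::-1],None,fx=3.5,fy=3.5))
E
```

```text
now [0.5436 0.2857 0.213 ] jaw -14.1 t 1.725 w 0.08549792173944286 q6 0.67
  txyz [ 0.8 -0.  -1. ] w [-0.2  0.2 -0.3]
```

View pics/a_scene.png

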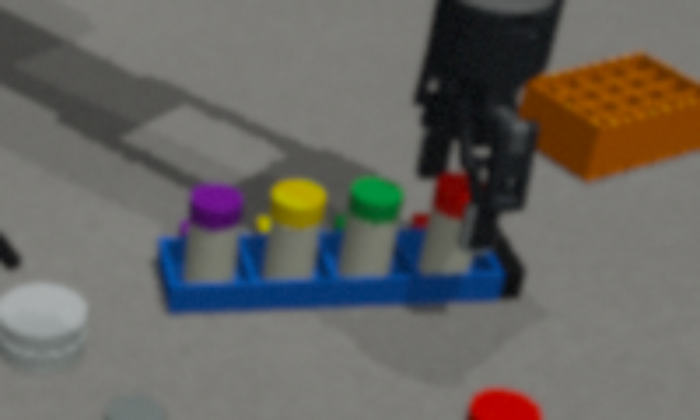

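View pics/a_top.png

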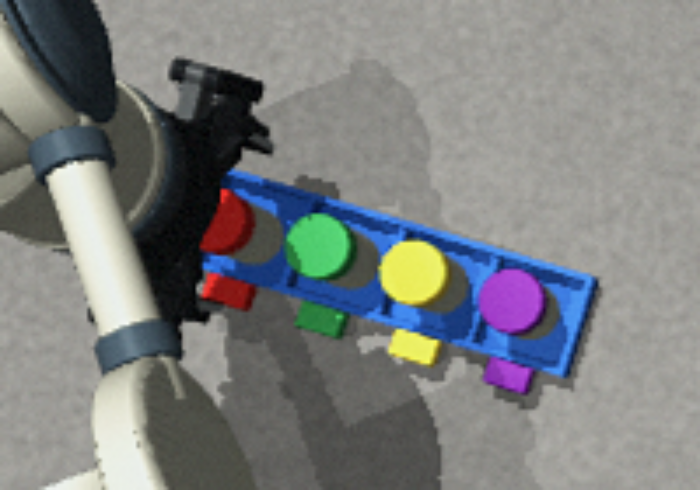

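The fingers straddle the red cap (scene crop ≈(470,200)), clear of the rack and the green jar. Closing.

Emit:
apply_moves:
  commands:
    - {"tx": 0,"ty": 0,"tz": 0,"wx": 0,"wy": 0,"wz": 0,"hand": 1}
    - {"tx": 0,"ty": 0,"tz": 0,"wx": 0,"wy": 0,"wz": 0,"hand": 1}
    - {"tx": 0,"ty": 0,"tz": 0,"wx": 0,"wy": 0,"wz": 0,"hand": 1}
    - {"tx": 0,"ty": 0,"tz": 0,"wx": 0,"wy": 0,"wz": 0,"hand": 1}
    - {"tx": 0,"ty": 0,"tz": 0,"wx": 0,"wy": 0,"wz": 0,"hand": 1}
    - {"tx": 0,"ty": 0,"tz": 0,"wx": 0,"wy": 0,"wz": 0,"hand": 1}

```text
clock: 2.58
tcp_pos: [0.5444, 0.2862, 0.2166]
eef_rot: [2.476, 1.932, 0.002]
wrist_force: [-2.0, 1.0, 6.5]
grip_width: 0.0347
```

```bash
python3 - <<'E'
from h import *
go(.5438,.2865,.325,-13.8); print(ctrl.read_state()["wrist_force"])
p,d=ctrl.grab_frame("scene"); x=p[120:240,270:470]
cv2.imwrite(f"pics/b.png",cv2.resize(x[:,:,::-1],None,fx=3.5,fy=3.5))
E
```

```text
now [0.5444 0.2862 0.2166] jaw -14.1 t 2.575 w 0.03471110260952565 q6 0.67
  txyz [   0.2   -0.5 -108.4] w [ 0.1 -0.  -0.3]
[-1.99393642  1.0020033   6.51200095]
```

View pics/b.png

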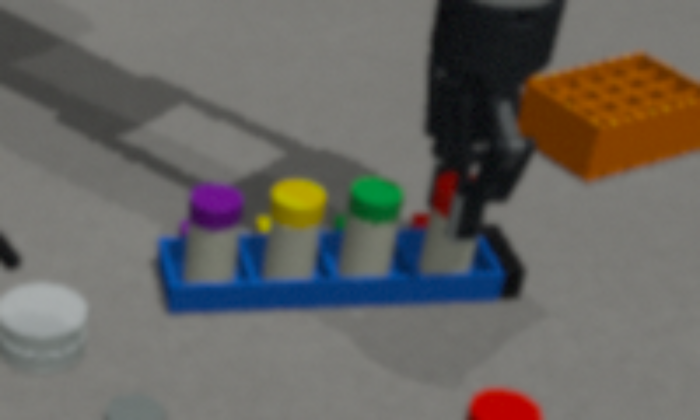

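Emit:
apply_moves:
  commands:
    - {"tx": 0,"ty": 0,"tz": -10,"wx": 0,"wy": 0,"wz": 0,"hand": 1}
    - {"tx": 0,"ty": 0,"tz": -35,"wx": 0,"wy": 0,"wz": 0,"hand": 1}
    - {"tx": 0,"ty": 0,"tz": -65,"wx": 0,"wy": 0,"wz": 0,"hand": 1}
    - {"tx": 0,"ty": 0,"tz": -95,"wx": 0,"wy": 0,"wz": 0,"hand": 1}
    - {"tx": 0,"ty": 0,"tz": -110,"wx": 0,"wy": 0,"wz": 0,"hand": 1}

```text
clock: 3.25
tcp_pos: [0.5444, 0.2862, 0.3288]
eef_rot: [2.475, 1.932, 0.006]
wrist_force: [-0.1, -0.1, -1.0]
grip_width: 0.0347
```

```bash
python3 - <<'E'
from h import *
go(.5950,-.2378,.325,-110)
p,d=ctrl.grab_frame("scene"); x=p[20:240,270:500]
cv2.imwrite(f"pics/c.png",cv2.resize(x[:,:,::-1],None,fx=2.7,fy=2.7))
p,d=ctrl.grab_frame("top"); x=p[120:280,0:240]
cv2.imwrite(f"pics/ct.png",cv2.resize(x[:,:,::-1],None,fx=3,fy=3))
E
```

```text
now [0.5444 0.2862 0.3288] jaw -14.1 t 3.25 w 0.03473077955686622 q6 0.67
  txyz [-496.   176.5    3.5] w [ 0.1 -0.3 95.9]
```

View pics/c.png

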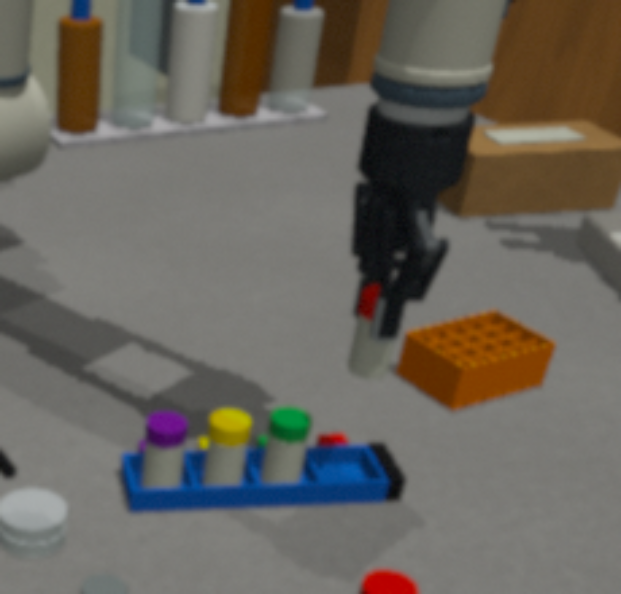

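View pics/ct.png

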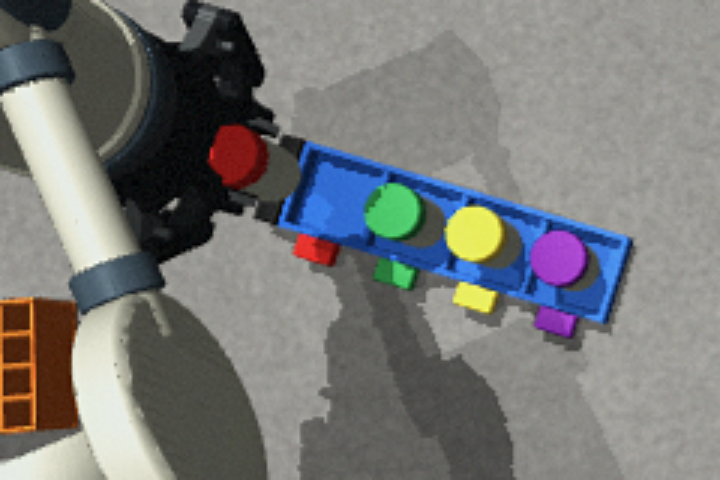

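Emit:
apply_moves:
  commands:
    - {"tx": -30,"ty": 11,"tz": 0,"wx": 0,"wy": 0,"wz": 6,"hand": 1}
    - {"tx": -85,"ty": 30,"tz": 0,"wx": 0,"wy": 0,"wz": 16,"hand": 1}
    - {"tx": -140,"ty": 50,"tz": 0,"wx": 0,"wy": 0,"wz": 26,"hand": 1}
    - {"tx": -195,"ty": 69,"tz": 0,"wx": 0,"wy": 0,"wz": 36,"hand": 1}
    - {"tx": -250,"ty": 89,"tz": 0,"wx": 0,"wy": 0,"wz": 46,"hand": 1}
    - {"tx": -305,"ty": 108,"tz": 0,"wx": 0,"wy": 0,"wz": 56,"hand": 1}
    - {"tx": -360,"ty": 128,"tz": 0,"wx": 0,"wy": 0,"wz": 66,"hand": 1}
    - {"tx": -410,"ty": 146,"tz": 0,"wx": 0,"wy": 0,"wz": 76,"hand": 1}

```text
clock: 4.35
tcp_pos: [0.5861, -0.149, 0.3262]
eef_rot: [-3.139, 0.012, -0.003]
wrist_force: [0.7, 0.7, -0.6]
grip_width: 0.0343
```

```bash
python3 -c "
from h import *
go(.5950,-.2378,.325,-110)"
```

```text
now [ 0.5861 -0.149   0.3262] jaw -90.4 t 4.35 w 0.03428468319160283 q6 1.27
  txyz [ 9.6 88.7  1. ] w [-0.1 -0.1 19.6]
```

Emit:
apply_moves:
  commands:
    - {"tx": 4,"ty": 40,"tz": 0,"wx": 0,"wy": 0,"wz": 9,"hand": 1}
    - {"tx": 8,"ty": 72,"tz": 0,"wx": 0,"wy": 0,"wz": 16,"hand": 1}
    - {"tx": 9.5,"ty": 88.5,"tz": 0,"wx": 0,"wy": 0,"wz": 19.6,"hand": 1}
    - {"tx": 9.5,"ty": 88.5,"tz": 20,"wx": 0,"wy": 0,"wz": 19.6,"hand": 1}
    - {"tx": 9.5,"ty": 88.5,"tz": 50,"wx": 0,"wy": 0,"wz": 19.6,"hand": 1}
    - {"tx": 9.5,"ty": 88.5,"tz": 75,"wx": 0,"wy": 0,"wz": 19.6,"hand": 1}
    - {"tx": 9.5,"ty": 88.5,"tz": 80,"wx": 0,"wy": 0,"wz": 19.6,"hand": 1}

```text
clock: 5.22
tcp_pos: [0.5942, -0.2359, 0.2409]
eef_rot: [-3.09, 0.542, 0.009]
wrist_force: [0.0, 0.2, -1.1]
grip_width: 0.0347
```

```bash
python3 - <<'E'
from h import *
go(.5950,-.2378,.2165,-110)
p,d=ctrl.grab_frame("scene"); x=p[100:290,100:350]
cv2.imwrite(f"pics/d.png",cv2.resize(x[:,:,::-1],None,fx=3,fy=3))
p,d=ctrl.grab_frame("top"); x=p[100:300,280:480]
cv2.imwrite(f"pics/dt.png",cv2.resize(x[:,:,::-1],None,fx=3,fy=3))
m=cmask(p,"red");m[:100]=0
for ce,a,mm in blobs(m,60): print(ce,a,np.median(cloud("top",d,mm)[1],0))
E
```

```text
now [ 0.5942 -0.2359  0.2409] jaw -109.9 t 5.225 w 0.03470475562645238 q6 1.49
  txyz [ 1.6  1.6 24.4] w [-0.2  0.4  0.1]
[104.7706422 202.9266055] 109 [0.50995539 0.29485989 0.02607788]
```

View pics/d.png

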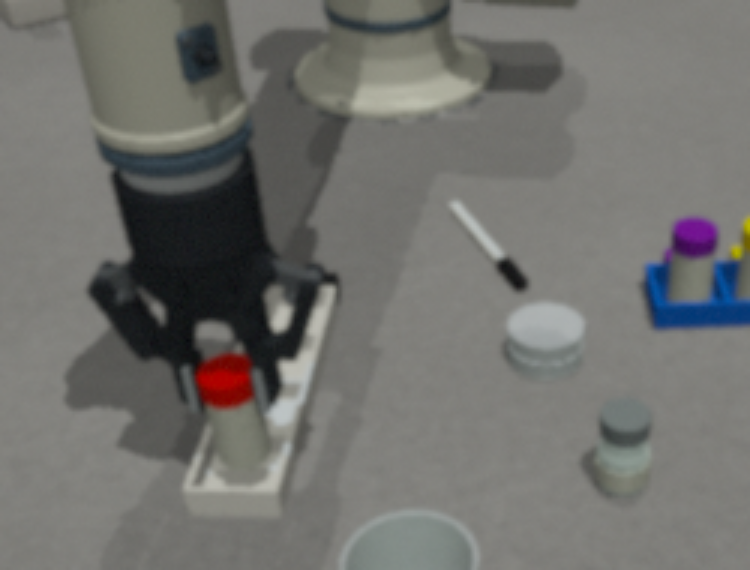

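View pics/dt.png

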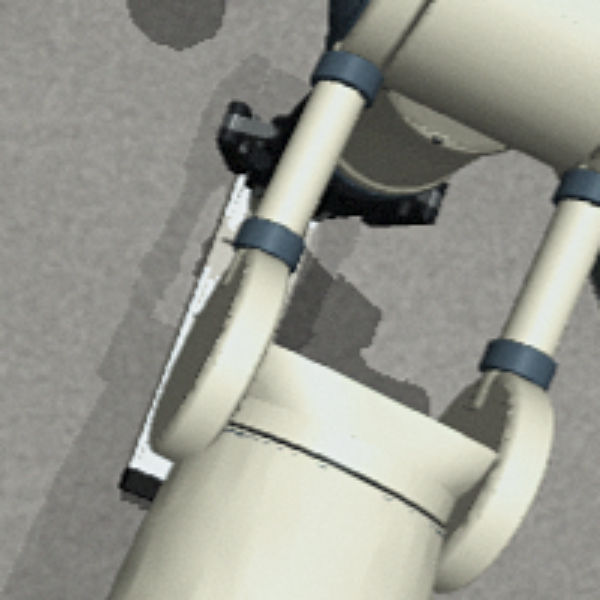

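The red jar hangs upright over the far bay (scene crop ≈(230,400)). Lowering, then checking force before release.

Emit:
apply_moves:
  commands:
    - {"tx": 1.5,"ty": 1.5,"tz": 8,"wx": 0,"wy": 0.3,"wz": 0,"hand": 1}
    - {"tx": 1.5,"ty": 1.5,"tz": 16,"wx": 0,"wy": 0.3,"wz": 0,"hand": 1}
    - {"tx": 1.5,"ty": 1.5,"tz": 21,"wx": 0,"wy": 0.3,"wz": 0,"hand": 1}
    - {"tx": 1.5,"ty": 1.5,"tz": 24,"wx": 0,"wy": 0.3,"wz": 0,"hand": 1}
    - {"tx": 1.5,"ty": 1.5,"tz": 24,"wx": 0,"wy": 0.3,"wz": 0,"hand": 1}

```text
clock: 5.95
tcp_pos: [0.5957, -0.2384, 0.2199]
eef_rot: [-3.092, 0.544, -0.006]
wrist_force: [-0.3, -0.0, -1.0]
grip_width: 0.0345
```

Emit:
apply_moves:
  commands:
    - {"tx": 0,"ty": 0,"tz": 3,"wx": 0,"wy": 0,"wz": 0,"hand": 1}
    - {"tx": 0,"ty": 0,"tz": 5,"wx": 0,"wy": 0,"wz": 0,"hand": 1}
    - {"tx": 0,"ty": 0,"tz": 5,"wx": 0,"wy": 0,"wz": 0,"hand": 1}

```text
clock: 6.32
tcp_pos: [0.596, -0.2385, 0.2167]
eef_rot: [-3.092, 0.544, -0.009]
wrist_force: [-1.2, 0.9, 4.7]
grip_width: 0.0344
```

Emit:
apply_moves:
  commands:
    - {"tx": 0,"ty": 0,"tz": 0,"wx": 0,"wy": 0,"wz": 0,"hand": 0}
    - {"tx": 0,"ty": 0,"tz": 0,"wx": 0,"wy": 0,"wz": 0,"hand": 0}
    - {"tx": 0,"ty": 0,"tz": 0,"wx": 0,"wy": 0,"wz": 0,"hand": 0}
    - {"tx": 0,"ty": 0,"tz": 0,"wx": 0,"wy": 0,"wz": 0,"hand": 0}
    - {"tx": 0,"ty": 0,"tz": -20,"wx": 0,"wy": 0,"wz": 0,"hand": 0}
    - {"tx": 0,"ty": 0,"tz": -55,"wx": 0,"wy": 0,"wz": 0,"hand": 0}
    - {"tx": 0,"ty": 0,"tz": -90,"wx": 0,"wy": 0,"wz": 0,"hand": 0}
    - {"tx": 0,"ty": 0,"tz": -115,"wx": 0,"wy": 0,"wz": 0,"hand": 0}

```text
clock: 7.32
tcp_pos: [0.5952, -0.2385, 0.3359]
eef_rot: [-3.093, 0.544, -0.016]
wrist_force: [-0.4, -0.3, 0.1]
grip_width: 0.0858
```

```bash
python3 - <<'E'
from h import *
go(.5312,.2312,.33,-13.8)
p,d=ctrl.grab_frame("scene"); x=p[100:290,100:350]
cv2.imwrite(f"pics/e.png",cv2.resize(x[:,:,::-1],None,fx=3,fy=3))
m=cmask(p,"red")
for ce,a,mm in blobs(m,60): print(ce,a,np.median(cloud("scene",d,mm)[1],0))
E
```

```text
now [ 0.5952 -0.2385  0.3359] jaw -109.9 t 7.325 w 0.08581717565034887 q6 1.48
  txyz [-220.5 -419.7    4.8] w [  0.4  -0.5 -96.1]
[176.77096774 237.91935484] 310 [ 0.60831729 -0.2382477   0.07498762]
[413.33333333 240.43055556] 360 [0.84133325 0.09472226 0.16990126]
```

View pics/e.png

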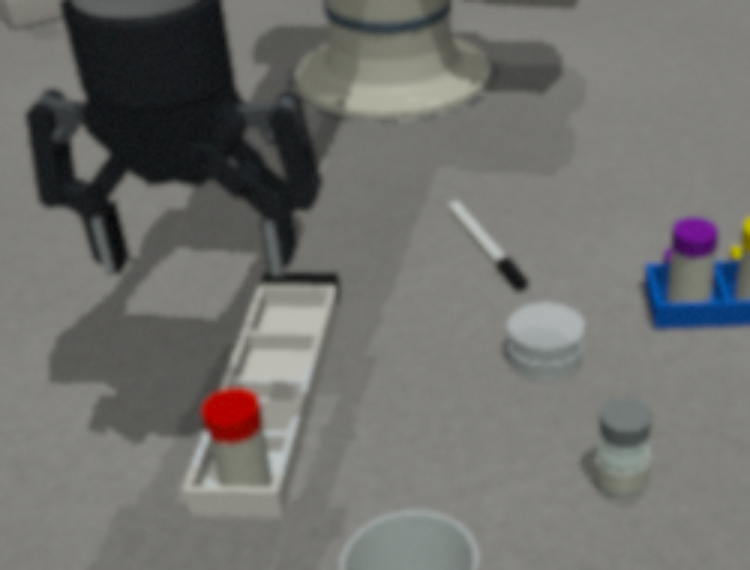

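Red stands upright in the far bay (scene crop ≈(235,440)). Next: green.

Emit:
apply_moves:
  commands:
    - {"tx": -27,"ty": -51,"tz": 0,"wx": 0,"wy": 0,"wz": -10.5,"hand": 0}
    - {"tx": -54,"ty": -103,"tz": 0,"wx": 0,"wy": 0,"wz": -21,"hand": 0}
    - {"tx": -81,"ty": -154,"tz": 0,"wx": 0,"wy": 0,"wz": -31.5,"hand": 0}
    - {"tx": -108,"ty": -206,"tz": 0,"wx": 0,"wy": 0,"wz": -42,"hand": 0}
    - {"tx": -135,"ty": -257,"tz": 0,"wx": 0,"wy": 0,"wz": -52.5,"hand": 0}
    - {"tx": -162,"ty": -308,"tz": 0,"wx": 0,"wy": 0,"wz": -63,"hand": 0}
    - {"tx": -190,"ty": -362,"tz": 0,"wx": 0,"wy": 0,"wz": -73.5,"hand": 0}
    - {"tx": -217,"ty": -414,"tz": 2,"wx": 0,"wy": 0,"wz": -84,"hand": 0}

```text
clock: 8.38
tcp_pos: [0.532, 0.2265, 0.3365]
eef_rot: [2.649, 1.668, 0.02]
wrist_force: [0.4, 0.2, 0.2]
grip_width: 0.0853
```

```bash
python3 - <<'E'
from h import *
go(.5315,.231,.215,-13.8)
p,d=ctrl.grab_frame("top")
for c in hue:
  for ce,a,mm in blobs(cmask(p,c),60): print(c,ce.round(1),a,np.median(cloud("top",d,mm)[1],0).round(4))
cv2.imwrite("pics/f.png",p[:,:,::-1])
E
```

```text
now [0.532  0.2265 0.3365] jaw -25.6 t 8.375 w 0.08527467559164194 q6 0.79
  txyz [  3.3  -4.3 121.4] w [  0.9  -0.2 -11.8]
red [200.7  14. ] 296 [0.834  0.0987 0.1696]
red [376.3 161.6] 299 [ 0.6008 -0.2355  0.0748]
red [106.7 202.7] 73 [0.5115 0.2887 0.0263]
green [130.7 189.9] 281 [0.5316 0.2301 0.0746]
green [131.2 210.7] 103 [0.4955 0.2417 0.0263]
yellow [158.4 197.8] 296 [0.518  0.1774 0.0746]
yellow [158.1 218.8] 111 [0.481  0.1873 0.0263]
purple [185.9 205.5] 276 [0.5051 0.1248 0.0743]
purple [184.8 226.8] 106 [0.4666 0.133  0.0264]
```

View pics/f.png

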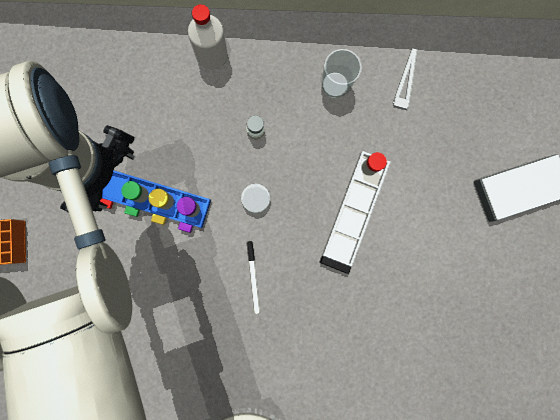

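Emit:
apply_moves:
  commands:
    - {"tx": 3,"ty": -4,"tz": 20,"wx": 0.8,"wy": 0,"wz": -9,"hand": 0}
    - {"tx": 3,"ty": -4,"tz": 30,"wx": 0.8,"wy": 0,"wz": -11.8,"hand": 0}
    - {"tx": 3,"ty": -4,"tz": 60,"wx": 0.8,"wy": 0,"wz": -11.8,"hand": 0}
    - {"tx": 3,"ty": -4,"tz": 90,"wx": 0.8,"wy": 0,"wz": -11.8,"hand": 0}
    - {"tx": 3,"ty": -4,"tz": 112,"wx": 0.8,"wy": 0,"wz": -11.8,"hand": 0}
    - {"tx": 3,"ty": -4,"tz": 121,"wx": 0.8,"wy": 0,"wz": -11.8,"hand": 0}
    - {"tx": 3,"ty": -4,"tz": 121,"wx": 0.8,"wy": 0,"wz": -11.8,"hand": 0}

```text
clock: 9.3
tcp_pos: [0.5297, 0.237, 0.2146]
eef_rot: [-2.456, -1.951, -0.007]
wrist_force: [0.6, 0.1, 1.0]
grip_width: 0.0856
```

```bash
python3 - <<'E'
from h import *
go(.5315,.231,.215,-13.8)
p,d=ctrl.grab_frame("scene"); x=p[120:240,270:470]
cv2.imwrite(f"pics/g.png",cv2.resize(x[:,:,::-1],None,fx=3.5,fy=3.5))
E
```

```text
now [0.5297 0.237  0.2146] jaw -13.1 t 9.3 w 0.08560860806348326 q6 0.59
  txyz [-5.4  3.1 -0.4] w [-0.1 -0.4  0.7]
```

View pics/g.png

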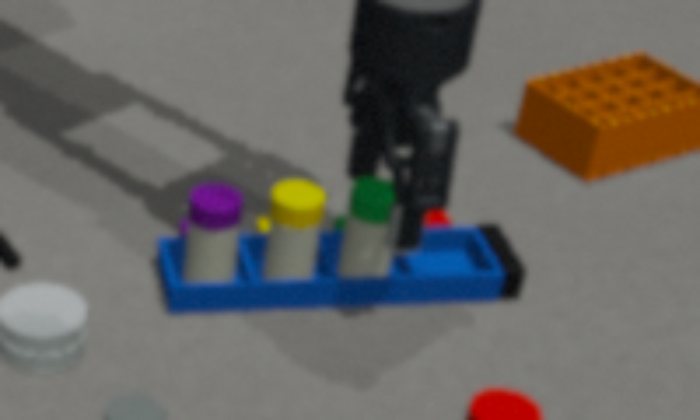

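Straddling the green cap but 5 mm off along the row (the call began while still moving); correct, then close.

Emit:
apply_moves:
  commands:
    - {"tx": -5,"ty": 3,"tz": 0,"wx": 0,"wy": 0,"wz": 0,"hand": 0}
    - {"tx": -5,"ty": 3,"tz": 0,"wx": 0,"wy": 0,"wz": 0,"hand": 0}
    - {"tx": -5,"ty": 3,"tz": 0,"wx": 0,"wy": 0,"wz": 0,"hand": 1}
    - {"tx": -5,"ty": 3,"tz": 0,"wx": 0,"wy": 0,"wz": 0,"hand": 1}
    - {"tx": -5,"ty": 3,"tz": 0,"wx": 0,"wy": 0,"wz": 0,"hand": 1}
    - {"tx": -5,"ty": 3,"tz": 0,"wx": 0,"wy": 0,"wz": 0,"hand": 1}
    - {"tx": -5,"ty": 3,"tz": 0,"wx": 0,"wy": 0,"wz": 0,"hand": 1}
    - {"tx": -5,"ty": 3,"tz": 0,"wx": 0,"wy": 0,"wz": 0,"hand": 1}

```text
clock: 10.35
tcp_pos: [0.5317, 0.2316, 0.2157]
eef_rot: [-2.456, -1.952, -0.01]
wrist_force: [-0.3, 0.9, 2.0]
grip_width: 0.0346
```

Gripped (34.6 mm). Lift.

Emit:
apply_moves:
  commands:
    - {"tx": 0,"ty": 0,"tz": -10,"wx": 0,"wy": 0,"wz": 0,"hand": 1}
    - {"tx": 0,"ty": 0,"tz": -35,"wx": 0,"wy": 0,"wz": 0,"hand": 1}
    - {"tx": 0,"ty": 0,"tz": -65,"wx": 0,"wy": 0,"wz": 0,"hand": 1}
    - {"tx": 0,"ty": 0,"tz": -95,"wx": 0,"wy": 0,"wz": 0,"hand": 1}
    - {"tx": 0,"ty": 0,"tz": -110,"wx": 0,"wy": 0,"wz": 0,"hand": 1}
    - {"tx": 0,"ty": 0,"tz": -110,"wx": 0,"wy": 0,"wz": 0,"hand": 1}

```text
clock: 11.1
tcp_pos: [0.5317, 0.2308, 0.3269]
eef_rot: [-2.456, -1.952, -0.013]
wrist_force: [0.2, 0.8, -0.1]
grip_width: 0.0343
```

```bash
python3 - <<'E'
from h import *
go(.540,-.2195,.325,-110)
p,d=ctrl.grab_frame("top")
for ce,a,mm in blobs(cmask(p,"green"),60): print(ce.round(1),a,np.median(cloud("top",d,mm)[1],0).round(4))
E
```

```text
now [0.5317 0.2308 0.3269] jaw -13.1 t 11.1 w 0.03430403177529005 q6 0.58
  txyz [-436.8  109.8   -1.7] w [-0.3 -0.5 96.9]
[114.6 181. ] 195 [0.5314 0.2233 0.186 ]
[131.1 210.7] 102 [0.4956 0.2418 0.0263]
```

Emit:
apply_moves:
  commands:
    - {"tx": -25,"ty": 6,"tz": 0,"wx": 0,"wy": 0,"wz": 6,"hand": 1}
    - {"tx": -75,"ty": 19,"tz": 0,"wx": 0,"wy": 0,"wz": 16,"hand": 1}
    - {"tx": -125,"ty": 31,"tz": 0,"wx": 0,"wy": 0,"wz": 26,"hand": 1}
    - {"tx": -175,"ty": 44,"tz": 0,"wx": 0,"wy": 0,"wz": 36,"hand": 1}
    - {"tx": -225,"ty": 56,"tz": 0,"wx": 0,"wy": 0,"wz": 46,"hand": 1}
    - {"tx": -275,"ty": 69,"tz": 0,"wx": 0,"wy": 0,"wz": 56,"hand": 1}
    - {"tx": -320,"ty": 80,"tz": 0,"wx": 0,"wy": 0,"wz": 66,"hand": 1}
    - {"tx": -350,"ty": 88,"tz": 0,"wx": 0,"wy": 0,"wz": 74,"hand": 1}

```text
clock: 12.15
tcp_pos: [0.5377, -0.1321, 0.3204]
eef_rot: [-3.133, -0.07, 0.002]
wrist_force: [0.6, 0.0, -1.1]
grip_width: 0.0347
```

```bash
python3 -c "
from h import *
go(.540,-.2195,.325,-110)"
```

```text
now [ 0.5377 -0.1321  0.3204] jaw -87.4 t 12.15 w 0.034680289427467086 q6 1.22
  txyz [-1.6 87.4 -5.3] w [-0.4  0.2 22.6]
```

Emit:
apply_moves:
  commands:
    - {"tx": -1,"ty": 38,"tz": 0,"wx": 0,"wy": 0,"wz": 9,"hand": 1}
    - {"tx": -2,"ty": 70,"tz": 0,"wx": 0,"wy": 0,"wz": 17,"hand": 1}
    - {"tx": -2,"ty": 87,"tz": 0,"wx": 0,"wy": 0,"wz": 22.5,"hand": 1}
    - {"tx": -2,"ty": 87,"tz": 0,"wx": 0,"wy": 0,"wz": 22.5,"hand": 1}
    - {"tx": -2,"ty": 87,"tz": 25,"wx": 0,"wy": 0,"wz": 22.5,"hand": 1}
    - {"tx": -2,"ty": 87,"tz": 55,"wx": 0,"wy": 0,"wz": 22.5,"hand": 1}
    - {"tx": -2,"ty": 87,"tz": 75,"wx": 0,"wy": 0,"wz": 22.5,"hand": 1}
    - {"tx": -2,"ty": 87,"tz": 75,"wx": 0,"wy": 0,"wz": 22.5,"hand": 1}

```text
clock: 13.15
tcp_pos: [0.539, -0.2176, 0.2421]
eef_rot: [-3.086, 0.54, 0.011]
wrist_force: [0.1, 0.6, -0.7]
grip_width: 0.0347
```

```bash
python3 - <<'E'
from h import *
go(.540,-.2195,.2155,-110)
p,d=ctrl.grab_frame("scene"); x=p[100:290,100:350]
cv2.imwrite(f"pics/i.png",cv2.resize(x[:,:,::-1],None,fx=3,fy=3))
E
```

```text
now [ 0.539  -0.2176  0.2421] jaw -109.8 t 13.15 w 0.03468866196789437 q6 1.47
  txyz [ 1.8  1.6 26.6] w [-0.4  0.5  0.2]
```

View pics/i.png

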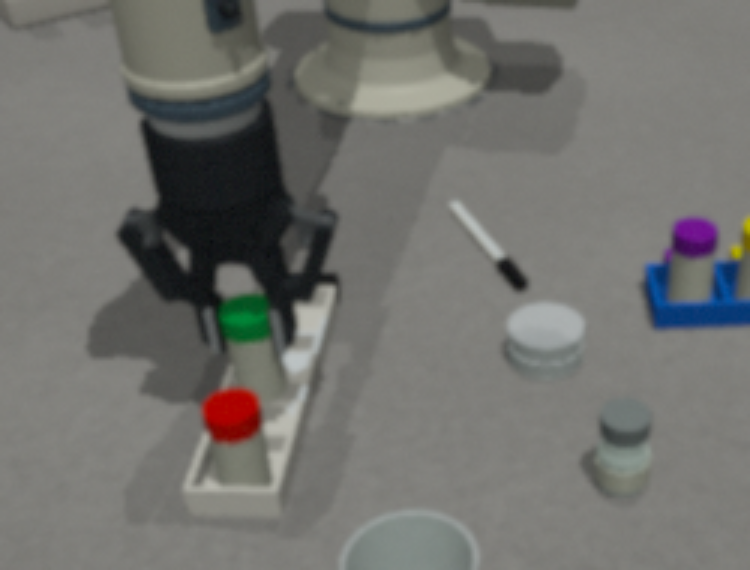

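Green hangs above the second bay (crop ≈(248,340)), clear of red. Lower.

Emit:
apply_moves:
  commands:
    - {"tx": 1.5,"ty": 1.5,"tz": 8,"wx": 0,"wy": 0.5,"wz": 0,"hand": 1}
    - {"tx": 1.5,"ty": 1.5,"tz": 16,"wx": 0,"wy": 0.5,"wz": 0,"hand": 1}
    - {"tx": 1.5,"ty": 1.5,"tz": 22,"wx": 0,"wy": 0.5,"wz": 0,"hand": 1}
    - {"tx": 1.5,"ty": 1.5,"tz": 26,"wx": 0,"wy": 0.5,"wz": 0,"hand": 1}
    - {"tx": 1.5,"ty": 1.5,"tz": 28,"wx": 0,"wy": 0.5,"wz": 0,"hand": 1}
    - {"tx": 1.5,"ty": 1.5,"tz": 29,"wx": 0,"wy": 0.5,"wz": 0,"hand": 1}

```text
clock: 13.95
tcp_pos: [0.5404, -0.2197, 0.2158]
eef_rot: [-3.088, 0.541, -0.008]
wrist_force: [-2.0, 0.5, 5.0]
grip_width: 0.0345
```

Floor contact. Release and rise.

Emit:
apply_moves:
  commands:
    - {"tx": 0,"ty": 0,"tz": 0,"wx": 0,"wy": 0,"wz": 0,"hand": 0}
    - {"tx": 0,"ty": 0,"tz": 0,"wx": 0,"wy": 0,"wz": 0,"hand": 0}
    - {"tx": 0,"ty": 0,"tz": 0,"wx": 0,"wy": 0,"wz": 0,"hand": 0}
    - {"tx": 0,"ty": 0,"tz": 0,"wx": 0,"wy": 0,"wz": 0,"hand": 0}
    - {"tx": 0,"ty": 0,"tz": -20,"wx": 0,"wy": 0,"wz": 0,"hand": 0}
    - {"tx": 0,"ty": 0,"tz": -55,"wx": 0,"wy": 0,"wz": 0,"hand": 0}
    - {"tx": 0,"ty": 0,"tz": -90,"wx": 0,"wy": 0,"wz": 0,"hand": 0}
    - {"tx": 0,"ty": 0,"tz": -115,"wx": 0,"wy": 0,"wz": 0,"hand": 0}

```text
clock: 14.95
tcp_pos: [0.5396, -0.2203, 0.3348]
eef_rot: [-3.089, 0.541, -0.014]
wrist_force: [1.0, -0.4, -1.7]
grip_width: 0.0856
```

```bash
python3 -c "
from h import *
go(.518,.178,.33,-13.8)"
```

```text
now [ 0.5396 -0.2203  0.3348] jaw -109.9 t 14.95 w 0.0855793967479711 q6 1.47
  txyz [-155.7 -367.2    6.1] w [  0.1  -0.7 -96.1]
```

Emit:
apply_moves:
  commands:
    - {"tx": -19,"ty": -46,"tz": 0,"wx": 0,"wy": 0,"wz": -10.5,"hand": 0}
    - {"tx": -38,"ty": -92,"tz": 0,"wx": 0,"wy": 0,"wz": -21,"hand": 0}
    - {"tx": -57,"ty": -138,"tz": 0,"wx": 0,"wy": 0,"wz": -31.5,"hand": 0}
    - {"tx": -76,"ty": -184,"tz": 0,"wx": 0,"wy": 0,"wz": -42,"hand": 0}
    - {"tx": -95,"ty": -230,"tz": 0,"wx": 0,"wy": 0,"wz": -52.5,"hand": 0}
    - {"tx": -114,"ty": -276,"tz": 0,"wx": 0,"wy": 0,"wz": -63,"hand": 0}
    - {"tx": -134,"ty": -322,"tz": 0,"wx": 0,"wy": 0,"wz": -73.5,"hand": 0}
    - {"tx": -150,"ty": -358,"tz": 2,"wx": 0,"wy": 0,"wz": -84,"hand": 0}

```text
clock: 15.95
tcp_pos: [0.5197, 0.1693, 0.3363]
eef_rot: [2.654, 1.676, 0.02]
wrist_force: [1.4, -0.6, 0.1]
grip_width: 0.0851
```

```bash
python3 - <<'E'
from h import *
p,d=ctrl.grab_frame("top")
for c in hue:
  for ce,a,mm in blobs(cmask(p,c),60): print(c,ce.round(1),a,np.median(cloud("top",d,mm)[1],0).round(4))
p,d=ctrl.grab_frame("scene"); cv2.imwrite("pics/j.png",p[:,:,::-1])
go(.518,.178,.215,-13.8)
E
```

```text
red [200.8  14. ] 295 [0.8341 0.0986 0.1695]
red [376.3 161.6] 298 [ 0.6004 -0.2356  0.0748]
red [104.9 204.1] 79 [0.5078 0.294  0.0261]
green [366.3 191.5] 267 [ 0.5413 -0.2162  0.0749]
yellow [158.5 197.8] 296 [0.5179 0.1772 0.0742]
yellow [158.1 218.8] 112 [0.4811 0.1874 0.0261]
purple [186.  205.5] 274 [0.5054 0.1247 0.0745]
purple [184.7 226.9] 101 [0.4665 0.1333 0.0261]
now [0.5194 0.1706 0.3356] jaw -25.4 t 16.05 w 0.08532992086199322 q6 0.7
  txyz [  4.9  -5.4 120.6] w [  0.5  -0.5 -11.6]
```

View pics/j.png

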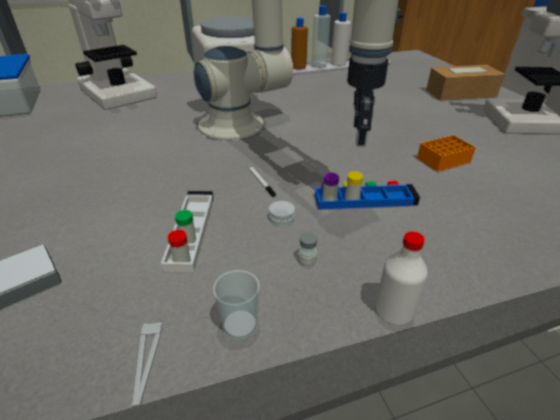

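Both jars stand upright in the far two bays (px (178,245), (185,225)). Green is within 3 mm of its bay, red within ~6 mm. Now yellow.

Emit:
apply_moves:
  commands:
    - {"tx": 4,"ty": -5,"tz": 5,"wx": 0.5,"wy": -0.5,"wz": -9,"hand": 0}
    - {"tx": 4,"ty": -5,"tz": 15,"wx": 0.5,"wy": -0.5,"wz": -11.6,"hand": 0}
    - {"tx": 4,"ty": -5,"tz": 30,"wx": 0.5,"wy": -0.5,"wz": -11.6,"hand": 0}
    - {"tx": 4,"ty": -5,"tz": 30,"wx": 0.5,"wy": -0.5,"wz": -11.6,"hand": 0}

```text
clock: 16.55
tcp_pos: [0.5168, 0.176, 0.3043]
eef_rot: [-2.473, -1.935, 0.004]
wrist_force: [0.1, -0.0, 0.9]
grip_width: 0.0853
```

```bash
python3 -c "
from h import *
go(.518,.178,.215,-13.8)"
```

```text
now [0.5168 0.176  0.3043] jaw -13.9 t 16.55 w 0.08526589628059708 q6 0.51
  txyz [ 2.4  0.9 89.3] w [-0.1  0.1 -0.1]
```

Emit:
apply_moves:
  commands:
    - {"tx": 2,"ty": 1,"tz": 25,"wx": 0,"wy": 0,"wz": 0,"hand": 0}
    - {"tx": 2,"ty": 1,"tz": 55,"wx": 0,"wy": 0,"wz": 0,"hand": 0}
    - {"tx": 2,"ty": 1,"tz": 80,"wx": 0,"wy": 0,"wz": 0,"hand": 0}
    - {"tx": 2,"ty": 1,"tz": 89,"wx": 0,"wy": 0,"wz": 0,"hand": 0}
    - {"tx": 2,"ty": 1,"tz": 89,"wx": 0,"wy": 0,"wz": 0,"hand": 0}

```text
clock: 17.18
tcp_pos: [0.518, 0.1775, 0.2154]
eef_rot: [-2.474, -1.934, 0.004]
wrist_force: [0.7, -0.2, 0.6]
grip_width: 0.0854
```

Emit:
apply_moves:
  commands:
    - {"tx": 0,"ty": 0,"tz": 0,"wx": 0,"wy": 0,"wz": 0,"hand": 1}
    - {"tx": 0,"ty": 0,"tz": 0,"wx": 0,"wy": 0,"wz": 0,"hand": 1}
    - {"tx": 0,"ty": 0,"tz": 0,"wx": 0,"wy": 0,"wz": 0,"hand": 1}
    - {"tx": 0,"ty": 0,"tz": 0,"wx": 0,"wy": 0,"wz": 0,"hand": 1}
    - {"tx": 0,"ty": 0,"tz": 0,"wx": 0,"wy": 0,"wz": 0,"hand": 1}
    - {"tx": 0,"ty": 0,"tz": 0,"wx": 0,"wy": 0,"wz": 0,"hand": 1}

```text
clock: 17.92
tcp_pos: [0.5183, 0.1776, 0.2165]
eef_rot: [-2.474, -1.934, 0.002]
wrist_force: [-0.9, -0.7, 6.7]
grip_width: 0.0342
```

Emit:
apply_moves:
  commands:
    - {"tx": 0,"ty": 0,"tz": -10,"wx": 0,"wy": 0,"wz": 0,"hand": 1}
    - {"tx": 0,"ty": 0,"tz": -35,"wx": 0,"wy": 0,"wz": 0,"hand": 1}
    - {"tx": 0,"ty": 0,"tz": -65,"wx": 0,"wy": 0,"wz": 0,"hand": 1}
    - {"tx": 0,"ty": 0,"tz": -95,"wx": 0,"wy": 0,"wz": 0,"hand": 1}
    - {"tx": 0,"ty": 0,"tz": -110,"wx": 0,"wy": 0,"wz": 0,"hand": 1}
    - {"tx": 0,"ty": 0,"tz": -110,"wx": 0,"wy": 0,"wz": 0,"hand": 1}

```text
clock: 18.68
tcp_pos: [0.5186, 0.1776, 0.3275]
eef_rot: [-2.475, -1.935, -0.001]
wrist_force: [0.2, 1.1, -1.5]
grip_width: 0.0346
```

```bash
python3 - <<'E'
from h import *
go(.4885,-.200,.325,-110)
p,d=ctrl.grab_frame("scene"); cv2.imwrite("pics/k.png",p[:,:,::-1])
E
```

```text
now [0.5186 0.1776 0.3275] jaw -14.0 t 18.675 w 0.034609892005526784 q6 0.51
  txyz [-373.7   62.     2.3] w [-0. -0. 96.]
```

View pics/k.png

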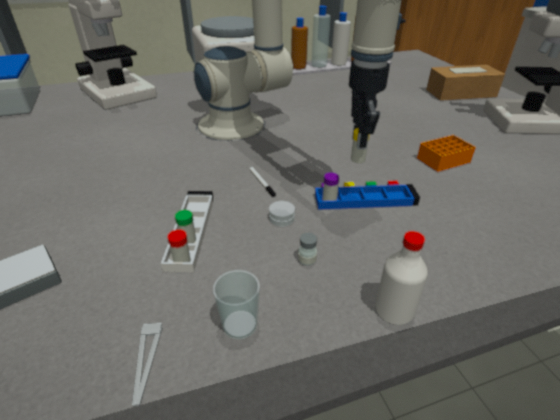

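Yellow is held upright (px (358,145)). Transfer.

Emit:
apply_moves:
  commands:
    - {"tx": -22,"ty": 4,"tz": 0,"wx": 0,"wy": 0,"wz": 6,"hand": 1}
    - {"tx": -65,"ty": 11,"tz": 0,"wx": 0,"wy": 0,"wz": 16,"hand": 1}
    - {"tx": -108,"ty": 18,"tz": 0,"wx": 0,"wy": 0,"wz": 26,"hand": 1}
    - {"tx": -151,"ty": 25,"tz": 0,"wx": 0,"wy": 0,"wz": 36,"hand": 1}
    - {"tx": -194,"ty": 32,"tz": 0,"wx": 0,"wy": 0,"wz": 46,"hand": 1}
    - {"tx": -237,"ty": 39,"tz": 0,"wx": 0,"wy": 0,"wz": 56,"hand": 1}
    - {"tx": -280,"ty": 46,"tz": 0,"wx": 0,"wy": 0,"wz": 66,"hand": 1}
    - {"tx": -310,"ty": 51,"tz": 0,"wx": 0,"wy": 0,"wz": 75,"hand": 1}

```text
clock: 19.73
tcp_pos: [0.4925, -0.1373, 0.3239]
eef_rot: [-3.141, -0.018, 0.008]
wrist_force: [0.5, 0.5, -1.1]
grip_width: 0.0345
```

```bash
python3 -c "
from h import *
go(.4885,-.200,.325,-110)"
```

```text
now [ 0.4925 -0.1373  0.3239] jaw -89.4 t 19.725 w 0.03453227266001822 q6 1.22
  txyz [-4.7 62.7 -1.2] w [ 0.   0.3 20.6]
```

Emit:
apply_moves:
  commands:
    - {"tx": -2,"ty": 30,"tz": 0,"wx": 0,"wy": 0,"wz": 9,"hand": 1}
    - {"tx": -4,"ty": 52,"tz": 0,"wx": 0,"wy": 0,"wz": 17,"hand": 1}
    - {"tx": -5,"ty": 63,"tz": 0,"wx": 0,"wy": 0.3,"wz": 20.6,"hand": 1}
    - {"tx": -5,"ty": 63,"tz": 0,"wx": 0,"wy": 0.3,"wz": 20.6,"hand": 1}
    - {"tx": -5,"ty": 63,"tz": 25,"wx": 0,"wy": 0.3,"wz": 20.6,"hand": 1}
    - {"tx": -5,"ty": 63,"tz": 55,"wx": 0,"wy": 0.3,"wz": 20.6,"hand": 1}
    - {"tx": -5,"ty": 63,"tz": 78,"wx": 0,"wy": 0.3,"wz": 20.6,"hand": 1}
    - {"tx": -5,"ty": 63,"tz": 78,"wx": 0,"wy": 0.3,"wz": 20.6,"hand": 1}

```text
clock: 20.72
tcp_pos: [0.487, -0.1992, 0.2426]
eef_rot: [-3.093, 0.541, 0.009]
wrist_force: [0.5, 0.5, -0.5]
grip_width: 0.0341
```

```bash
python3 - <<'E'
from h import *
p,d=ctrl.grab_frame("scene"); x=p[100:290,100:350]
cv2.imwrite(f"pics/l.png",cv2.resize(x[:,:,::-1],None,fx=3,fy=3))
go(.4885,-.200,.2155,-110)
E
```

```text
now [ 0.4875 -0.1996  0.2447] jaw -109.9 t 20.775 w 0.03464519169121082 q6 1.46
  txyz [ 1.2  0.1 29.2] w [-0.   0.2  0.1]
```

View pics/l.png

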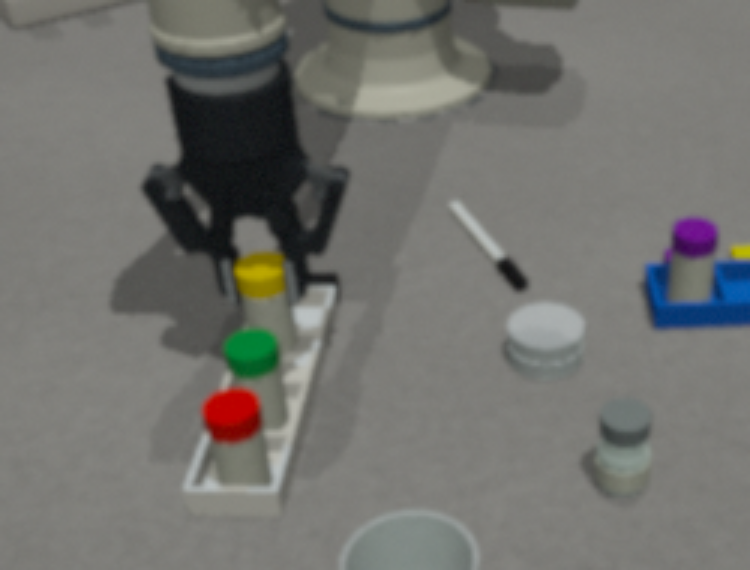

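Yellow is above the third bay (crop ≈(262,290)), clear of green. Lower.

Emit:
apply_moves:
  commands:
    - {"tx": 1,"ty": 0,"tz": 9,"wx": 0,"wy": 0.2,"wz": 0,"hand": 1}
    - {"tx": 1,"ty": 0,"tz": 18,"wx": 0,"wy": 0.2,"wz": 0,"hand": 1}
    - {"tx": 1,"ty": 0,"tz": 24,"wx": 0,"wy": 0.2,"wz": 0,"hand": 1}
    - {"tx": 1,"ty": 0,"tz": 28,"wx": 0,"wy": 0.2,"wz": 0,"hand": 1}
    - {"tx": 1,"ty": 0,"tz": 30,"wx": 0,"wy": 0.2,"wz": 0,"hand": 1}
    - {"tx": 1,"ty": 0,"tz": 31,"wx": 0,"wy": 0.2,"wz": 0,"hand": 1}

```text
clock: 21.52
tcp_pos: [0.4888, -0.2, 0.2165]
eef_rot: [3.094, -0.542, 0.005]
wrist_force: [-5.1, 2.4, 15.3]
grip_width: 0.0346
```

Emit:
apply_moves:
  commands:
    - {"tx": 0,"ty": 0,"tz": 0,"wx": 0,"wy": 0,"wz": 0,"hand": 1}
    - {"tx": 0,"ty": 0,"tz": 0,"wx": 0,"wy": 0,"wz": 0,"hand": 0}
    - {"tx": 0,"ty": 0,"tz": 0,"wx": 0,"wy": 0,"wz": 0,"hand": 0}
    - {"tx": 0,"ty": 0,"tz": 0,"wx": 0,"wy": 0,"wz": 0,"hand": 0}
    - {"tx": 0,"ty": 0,"tz": 0,"wx": 0,"wy": 0,"wz": 0,"hand": 0}
    - {"tx": 0,"ty": 0,"tz": -20,"wx": 0,"wy": 0,"wz": 0,"hand": 0}
    - {"tx": 0,"ty": 0,"tz": -55,"wx": 0,"wy": 0,"wz": 0,"hand": 0}
    - {"tx": 0,"ty": 0,"tz": -90,"wx": 0,"wy": 0,"wz": 0,"hand": 0}

```text
clock: 22.52
tcp_pos: [0.4884, -0.1999, 0.309]
eef_rot: [3.094, -0.542, 0.007]
wrist_force: [0.5, -0.3, -0.3]
grip_width: 0.0854
```

```bash
python3 -c "
from h import *
go(.5049,.125,.33,-13.8)"
```

```text
now [ 0.4884 -0.1999  0.309 ] jaw -109.9 t 22.525 w 0.08536886654009128 q6 1.46
  txyz [ -94.8 -311.2  -21.3] w [  0.2  -0.2 -96.1]
```

Emit:
apply_moves:
  commands:
    - {"tx": -11,"ty": -38,"tz": -10,"wx": 0,"wy": 0,"wz": -10.5,"hand": 0}
    - {"tx": -23,"ty": -76,"tz": -21,"wx": 0,"wy": 0,"wz": -21,"hand": 0}
    - {"tx": -35,"ty": -114,"tz": -21,"wx": 0,"wy": 0,"wz": -31.5,"hand": 0}
    - {"tx": -46,"ty": -152,"tz": -21,"wx": 0,"wy": 0,"wz": -42,"hand": 0}
    - {"tx": -58,"ty": -190,"tz": -21,"wx": 0,"wy": 0,"wz": -52.5,"hand": 0}
    - {"tx": -70,"ty": -230,"tz": -21,"wx": 0,"wy": 0,"wz": -63,"hand": 0}
    - {"tx": -82,"ty": -270,"tz": -21,"wx": 0,"wy": 0,"wz": -73.5,"hand": 0}
    - {"tx": -92,"ty": -303,"tz": -21,"wx": 0,"wy": 0,"wz": -84,"hand": 0}

```text
clock: 23.52
tcp_pos: [0.5045, 0.118, 0.3316]
eef_rot: [2.653, 1.675, 0.008]
wrist_force: [0.6, 0.3, -0.3]
grip_width: 0.0856
```

```bash
python3 - <<'E'
from h import *
p,d=ctrl.grab_frame("top")
for c in hue:
  for ce,a,mm in blobs(cmask(p,c),60): print(c,ce.round(1),a,np.median(cloud("top",d,mm)[1],0).round(4))
p,d=ctrl.grab_frame("scene"); cv2.imwrite("pics/m.png",p[:,:,::-1])
go(.5049,.125,.215,-13.8)
E
```

```text
red [200.7  13.9] 293 [0.8348 0.0988 0.1695]
red [376.3 161.6] 298 [ 0.6007 -0.2355  0.0747]
green [366.3 191.5] 267 [ 0.5419 -0.2162  0.075 ]
yellow [357.1 216.6] 294 [ 0.4927 -0.1991  0.0748]
purple [191.4 205.6] 88 [0.5052 0.1149 0.0742]
now [0.5045 0.1191 0.3313] jaw -25.5 t 23.625 w 0.08554868196490704 q6 0.61
  txyz [  5.2  -2.8 116.3] w [  0.3  -0.1 -11.7]
```

View pics/m.png

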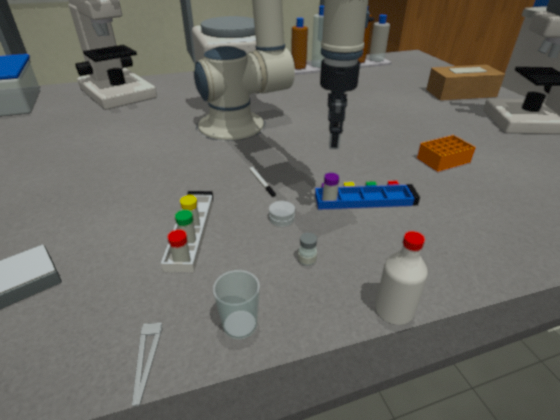

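Three jars stand in order (yellow at px (189,205)); yellow is within ~4 mm of its bay centre. Now purple.

Emit:
apply_moves:
  commands:
    - {"tx": 4,"ty": -3,"tz": 5,"wx": 0.3,"wy": 0,"wz": -9,"hand": 0}
    - {"tx": 4,"ty": -3,"tz": 15,"wx": 0.3,"wy": 0,"wz": -11.7,"hand": 0}
    - {"tx": 4,"ty": -3,"tz": 30,"wx": 0.3,"wy": 0,"wz": -11.7,"hand": 0}
    - {"tx": 4,"ty": -3,"tz": 30,"wx": 0.3,"wy": 0,"wz": -11.7,"hand": 0}

```text
clock: 24.12
tcp_pos: [0.5034, 0.1235, 0.3]
eef_rot: [-2.472, -1.935, 0.001]
wrist_force: [-0.4, -0.5, -0.9]
grip_width: 0.0855
```

```bash
python3 -c "
from h import *
go(.5049,.125,.215,-13.8)"
```

```text
now [0.5034 0.1235 0.3   ] jaw -13.9 t 24.125 w 0.08548942810725976 q6 0.42
  txyz [ 1.8  1.3 85. ] w [-0.1 -0.  -0.1]
```

Emit:
apply_moves:
  commands:
    - {"tx": 2,"ty": 1,"tz": 25,"wx": 0,"wy": 0,"wz": 0,"hand": 0}
    - {"tx": 2,"ty": 1,"tz": 52,"wx": 0,"wy": 0,"wz": 0,"hand": 0}
    - {"tx": 2,"ty": 1,"tz": 76,"wx": 0,"wy": 0,"wz": 0,"hand": 0}
    - {"tx": 2,"ty": 1,"tz": 85,"wx": 0,"wy": 0,"wz": 0,"hand": 0}
    - {"tx": 2,"ty": 1,"tz": 85,"wx": 0,"wy": 0,"wz": 0,"hand": 0}

```text
clock: 24.75
tcp_pos: [0.5047, 0.1251, 0.215]
eef_rot: [-2.473, -1.934, 0.001]
wrist_force: [-0.0, 0.8, -0.3]
grip_width: 0.0851
```

Emit:
apply_moves:
  commands:
    - {"tx": 0,"ty": 0,"tz": 0,"wx": 0,"wy": 0,"wz": 0,"hand": 1}
    - {"tx": 0,"ty": 0,"tz": 0,"wx": 0,"wy": 0,"wz": 0,"hand": 1}
    - {"tx": 0,"ty": 0,"tz": 0,"wx": 0,"wy": 0,"wz": 0,"hand": 1}
    - {"tx": 0,"ty": 0,"tz": 0,"wx": 0,"wy": 0,"wz": 0,"hand": 1}
    - {"tx": 0,"ty": 0,"tz": 0,"wx": 0,"wy": 0,"wz": 0,"hand": 1}
    - {"tx": 0,"ty": 0,"tz": 0,"wx": 0,"wy": 0,"wz": 0,"hand": 1}

```text
clock: 25.5
tcp_pos: [0.5049, 0.1252, 0.2161]
eef_rot: [-2.473, -1.935, -0.001]
wrist_force: [-1.6, -0.0, 5.3]
grip_width: 0.0343
```

Emit:
apply_moves:
  commands:
    - {"tx": 0,"ty": 0,"tz": -10,"wx": 0,"wy": 0,"wz": 0,"hand": 1}
    - {"tx": 0,"ty": 0,"tz": -35,"wx": 0,"wy": 0,"wz": 0,"hand": 1}
    - {"tx": 0,"ty": 0,"tz": -65,"wx": 0,"wy": 0,"wz": 0,"hand": 1}
    - {"tx": 0,"ty": 0,"tz": -95,"wx": 0,"wy": 0,"wz": 0,"hand": 1}
    - {"tx": 0,"ty": 0,"tz": -110,"wx": 0,"wy": 0,"wz": 0,"hand": 1}
    - {"tx": 0,"ty": 0,"tz": -110,"wx": 0,"wy": 0,"wz": 0,"hand": 1}

```text
clock: 26.25
tcp_pos: [0.5052, 0.1251, 0.327]
eef_rot: [-2.474, -1.935, -0.003]
wrist_force: [0.8, 0.2, -1.0]
grip_width: 0.0342
```

```bash
python3 - <<'E'
from h import *
p,d=ctrl.grab_frame("scene"); cv2.imwrite("pics/n.png",p[80:300,120:480,::-1])
go(.435,-.182,.325,-110)
E
```

```text
now [0.505  0.125  0.3256] jaw -13.9 t 26.3 w 0.03438015972066384 q6 0.42
  txyz [-3.149e+02  6.000e+00  2.000e-01] w [-0.1  0.  96.1]
```

View pics/n.png

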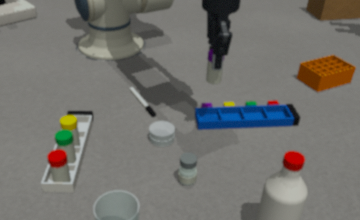

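Purple is held upright (crop (213,65)). Transfer.

Emit:
apply_moves:
  commands:
    - {"tx": -18,"ty": 0,"tz": 0,"wx": 0,"wy": 0,"wz": 6,"hand": 1}
    - {"tx": -54,"ty": 1,"tz": 0,"wx": 0,"wy": 0,"wz": 16,"hand": 1}
    - {"tx": -90,"ty": 2,"tz": 0,"wx": 0,"wy": 0,"wz": 26,"hand": 1}
    - {"tx": -126,"ty": 2,"tz": 0,"wx": 0,"wy": 0,"wz": 36,"hand": 1}
    - {"tx": -162,"ty": 3,"tz": 0,"wx": 0,"wy": 0,"wz": 46,"hand": 1}
    - {"tx": -198,"ty": 4,"tz": 0,"wx": 0,"wy": 0,"wz": 56,"hand": 1}
    - {"tx": -234,"ty": 4,"tz": 0,"wx": 0,"wy": 0,"wz": 66,"hand": 1}
    - {"tx": -260,"ty": 5,"tz": 0,"wx": 0,"wy": 0,"wz": 75,"hand": 1}

```text
clock: 27.3
tcp_pos: [0.4465, -0.1298, 0.3232]
eef_rot: [-3.139, -0.019, 0.006]
wrist_force: [0.1, -0.2, -0.8]
grip_width: 0.0347
```

```bash
python3 -c "
from h import *
go(.435,-.182,.325,-110)"
```

```text
now [ 0.4465 -0.1298  0.3232] jaw -89.3 t 27.3 w 0.034654278525038495 q6 1.2
  txyz [-12.2  52.1  -1.9] w [-0.1  0.2 20.7]
```

Emit:
apply_moves:
  commands:
    - {"tx": -5,"ty": 25,"tz": 0,"wx": 0,"wy": 0,"wz": 9,"hand": 1}
    - {"tx": -10,"ty": 43,"tz": 0,"wx": 0,"wy": 0,"wz": 17,"hand": 1}
    - {"tx": -12,"ty": 52,"tz": 0,"wx": 0,"wy": 0.2,"wz": 20.7,"hand": 1}
    - {"tx": -12,"ty": 52,"tz": 0,"wx": 0,"wy": 0.2,"wz": 20.7,"hand": 1}
    - {"tx": -12,"ty": 52,"tz": 25,"wx": 0,"wy": 0.2,"wz": 20.7,"hand": 1}
    - {"tx": -12,"ty": 52,"tz": 55,"wx": 0,"wy": 0.2,"wz": 20.7,"hand": 1}
    - {"tx": -12,"ty": 52,"tz": 78,"wx": 0,"wy": 0.2,"wz": 20.7,"hand": 1}
    - {"tx": -12,"ty": 52,"tz": 78,"wx": 0,"wy": 0.2,"wz": 20.7,"hand": 1}

```text
clock: 28.3
tcp_pos: [0.4342, -0.1809, 0.2421]
eef_rot: [-3.091, 0.542, 0.01]
wrist_force: [0.8, -0.2, -0.3]
grip_width: 0.0342
```

```bash
python3 - <<'E'
from h import *
p,d=ctrl.grab_frame("scene"); x=p[100:290,100:350]
cv2.imwrite(f"pics/o.png",cv2.resize(x[:,:,::-1],None,fx=3,fy=3))
go(.4355,-.1815,.2155,-110)
E
```

```text
now [ 0.4347 -0.1812  0.244 ] jaw -109.9 t 28.35 w 0.03423031042199807 q6 1.45
  txyz [ 1.   0.1 28.5] w [-0.1  0.2  0.1]
```

View pics/o.png

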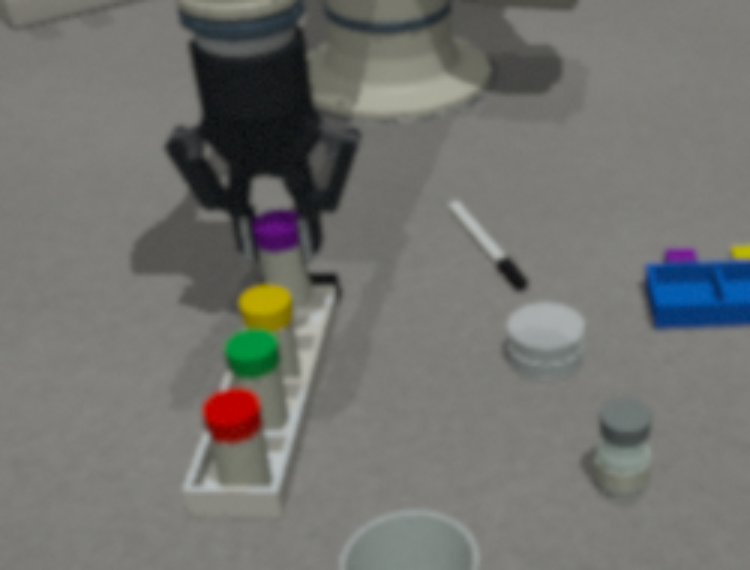

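Purple is above the last bay, by the black end (crop ≈(278,250)). Lower.

Emit:
apply_moves:
  commands:
    - {"tx": 1,"ty": 0,"tz": 9,"wx": 0,"wy": 0.2,"wz": 0,"hand": 1}
    - {"tx": 1,"ty": 0,"tz": 18,"wx": 0,"wy": 0.2,"wz": 0,"hand": 1}
    - {"tx": 1,"ty": 0,"tz": 24,"wx": 0,"wy": 0.2,"wz": 0,"hand": 1}
    - {"tx": 1,"ty": 0,"tz": 27,"wx": 0,"wy": 0.2,"wz": 0,"hand": 1}
    - {"tx": 1,"ty": 0,"tz": 29,"wx": 0,"wy": 0.2,"wz": 0,"hand": 1}
    - {"tx": 1,"ty": 0,"tz": 29.5,"wx": 0,"wy": 0.2,"wz": 0,"hand": 1}

```text
clock: 29.1
tcp_pos: [0.4358, -0.1815, 0.2161]
eef_rot: [-3.093, 0.543, -0.003]
wrist_force: [-2.3, 1.4, 8.1]
grip_width: 0.0347
```

Emit:
apply_moves:
  commands:
    - {"tx": 0,"ty": 0,"tz": 0,"wx": 0,"wy": 0,"wz": 0,"hand": 0}
    - {"tx": 0,"ty": 0,"tz": 0,"wx": 0,"wy": 0,"wz": 0,"hand": 0}
    - {"tx": 0,"ty": 0,"tz": 0,"wx": 0,"wy": 0,"wz": 0,"hand": 0}
    - {"tx": 0,"ty": 0,"tz": 0,"wx": 0,"wy": 0,"wz": 0,"hand": 0}
    - {"tx": 0,"ty": 0,"tz": -20,"wx": 0,"wy": 0,"wz": 0,"hand": 0}
    - {"tx": 0,"ty": 0,"tz": -55,"wx": 0,"wy": 0,"wz": 0,"hand": 0}
    - {"tx": 0,"ty": 0,"tz": -90,"wx": 0,"wy": 0,"wz": 0,"hand": 0}
    - {"tx": 0,"ty": 0,"tz": -115,"wx": 0,"wy": 0,"wz": 0,"hand": 0}

```text
clock: 30.1
tcp_pos: [0.4356, -0.1817, 0.3329]
eef_rot: [-3.093, 0.543, -0.005]
wrist_force: [0.1, 0.5, -0.2]
grip_width: 0.0849
```

Emit:
apply_moves:
  commands:
    - {"tx": -10,"ty": -40,"tz": 0,"wx": 0,"wy": 0,"wz": 0,"hand": 0}
    - {"tx": -20,"ty": -80,"tz": 0,"wx": 0,"wy": 0,"wz": 0,"hand": 0}
    - {"tx": -30,"ty": -120,"tz": 0,"wx": 0,"wy": 0,"wz": 0,"hand": 0}
    - {"tx": -40,"ty": -160,"tz": 0,"wx": 0,"wy": 0,"wz": 0,"hand": 0}
    - {"tx": -50,"ty": -200,"tz": 0,"wx": 0,"wy": 0,"wz": 0,"hand": 0}
    - {"tx": -60,"ty": -240,"tz": 0,"wx": 0,"wy": 0,"wz": 0,"hand": 0}
    - {"tx": -60,"ty": -250,"tz": 0,"wx": 0,"wy": 0,"wz": 0,"hand": 0}
    - {"tx": -60,"ty": -250,"tz": 0,"wx": 0,"wy": 0,"wz": 0,"hand": 0}

```text
clock: 31.1
tcp_pos: [0.4644, 0.0739, 0.3329]
eef_rot: [-3.094, 0.541, -0.005]
wrist_force: [0.3, 0.1, 0.6]
grip_width: 0.0855
```

```bash
python3 - <<'E'
from h import *
p,d=ctrl.grab_frame("top"); cv2.imwrite("pics/qt.png",p[:,:,::-1])
v=np.array([-.9397,.342]);x=np.array([.342,.9397]);c=np.array([.5155,-.2091])
for k in hue:
  for ce,a,mm in blobs(cmask(p,k),60):
    q=np.median(cloud("top",d,mm)[1],0); r=q[:2]-c; print(k,q.round(4),"rack x,y",(r@x).round(4),(r@v).round(4))
p,d=ctrl.grab_frame("scene"); x=p[100:290,100:350]
cv2.imwrite("pics/qs.png",cv2.resize(x[:,:,::-1],None,fx=3,fy=3))
print(ctrl.read_state()["qvel"].round(3))
E
```

```text
red [0.8346 0.0988 0.1696] rack x,y 0.3985 -0.1945
red [ 0.6007 -0.2357  0.0749] rack x,y 0.0041 -0.0891
green [ 0.5418 -0.216   0.0752] rack x,y 0.0025 -0.0271
yellow [ 0.4936 -0.199   0.0746] rack x,y 0.002 0.024
purple [ 0.4386 -0.1803  0.0747] rack x,y 0.0007 0.0821
[-0.012 -0.004  0.001  0.003 -0.003  0.005]
```

View pics/qt.png

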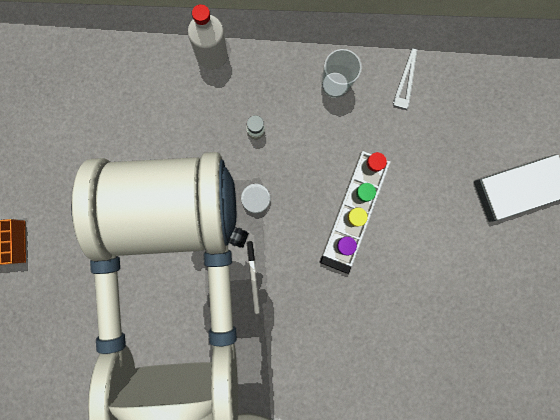

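View pics/qs.png

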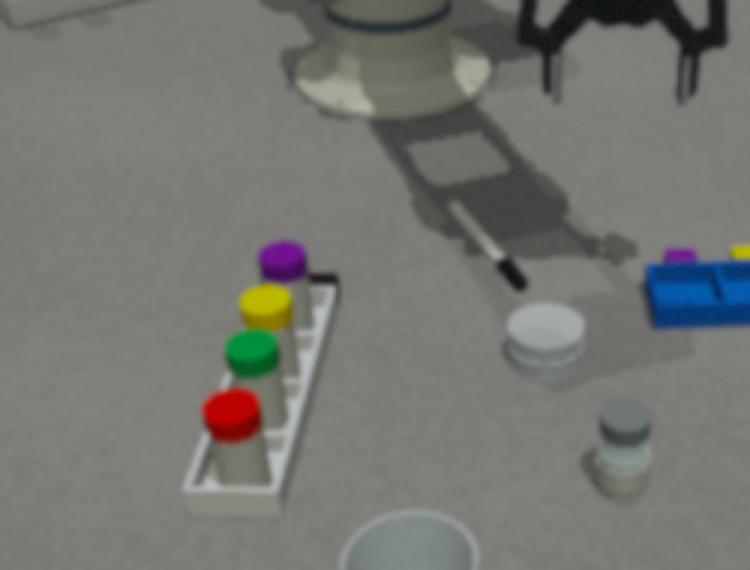

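All four jars stand upright in order at top px (376,162), (366,192), (357,217) and (346,245), with caps level at 75 mm and the arm clear. Handing in.

```bash
python3 -c "
from cell import ctrl
print(ctrl.sign_off())"
```

```text
the job is handed in; nothing more can be done
None
```

All four jars are in the white rack in reverse order. From the bay farthest from its black end they run red, green, yellow, purple. I set each one down until the wrist force showed floor contact (5 to 15 N), then let go. I handed the job in at about 31 s.

My last check from the top camera put the cap centres, in the white rack's frame, at:

| Jar | x (mm) | y (mm) | Bay centre y (mm) |
|---|---|---|---|
| Red | 4 | -89 | -84 |
| Green | 3 | -27 | -28 |
| Yellow | 2 | 24 | 28 |
| Purple | 1 | 82 | 84 |

- **Placement:** all four are inside the 14 mm tolerance. The cap tops are at about 75 mm, which fits jars standing on the bay floors. They look upright in both views, and the arm was clear of everything.
- **Off-centre:** red is the farthest off, by about 5 mm along the rack. I did not find out why.
- **Corrected on the way:** the first approach to green ended about 5 mm off along the row, and I corrected it before gripping.

No check failed at the end. Tilt was judged only from cap height and the pictures, not measured directly.

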